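# Set frozen doughnuts out to thaw in the counter case, its door wedged open

## Task

Set frozen finger doughnuts out to thaw: first swing the door of the clear counter case fully open and tap the rubber wedge, thin end first, under its bottom rail until it jams and the door cannot swing, and leave it there so that the case airs. Then pull the tray out by its handle, clear every old round roll into the grey tub, and lay exactly three finger doughnuts from the carton on the tray, side by side in one layer, leaving the rest in the carton. Last, push the tray fully home, with the door still jammed open and the other things on the counter left where they are.

Things in the scene. Friction and masses are not known exactly. Their poses are not given: they have to be found in the camera images.
- case: Clear-sided counter case, 340 deep x 310 wide x 150 mm high, fixed, floor 20 mm off the counter. Origin: on the counter, at the middle of the front opening plane; x points into the case (away from the robot), y to its left, z up. Its clear top begins 90 mm behind the opening plane, leaving a hand slot over the tray's handle. Only the door stands in front of the opening plane
- door (a joint): door angle, rad: 0 shut (it then runs from its hinge at the left to the case's -y), grows as its free edge swings out to the case's -x; 1.6 is fully open, at its stop, the door then nearly square to the opening. Begins ajar, swings at a touch, stays where left. Lift-off hinges: a wedge can lift the leaf by up to 4 mm (against 6 N weight, and 1.5 N more per mm)
- door_leaf: the door: clear panel in aluminium rails, 290 mm long, 20 mm thick, from 20 to 150 mm over the counter. Origin on the hinge axis at counter height (in the case's frame x -12, y +150 mm); its -y runs along the door to the free edge, its +x is the normal of the inner face (facing the case when shut, the tray's way when open; the wedge goes in from that side). The rails end 10 mm either side of x = 0
- wedge_mid (a point): Black rubber door wedge, 150 long x 44 wide, flat underneath, 4 mm thick at the tip rising straight to 38 mm at the heel, about 0.14 kg, loose on the counter. This point is the middle of its length and width, 15 mm over its underside; its x points to the thin tip, z up
- wedge: the same wedge; origin at the middle of its underside, same axes. The door's inner bottom edge meets its slope when the tip is about 70 mm past that face; it is jammed firmly some 3 to 12 mm further in, when pushing it on takes about 12 to 18 N
- tray (a joint): how far the tray is pulled out of the case, m: 0 home, 0.22 fully out (to the case's -x); slides with about 1.5 N
- tray_floor (a point): point on the upper face of the tray's floor, 50 mm over the counter, midway across and 48 mm behind the inside of its front rim; axes as the case's; it moves with the tray (home: 100 mm behind the opening plane). Steel tray, inside 266 (x) x 240 (y) mm, rim 12 mm above its floor, 7 mm at the front
- tray_handle (a point): middle of the tray's loop handle: a round 10 mm bar, 100 mm long along the case's y, 92 mm over the counter, 36 mm in front of the tray's front rim; when the tray is home it lies 14 mm behind the opening plane
- carton: Low open cardboard carton of doughnuts, 256 (x) x 232 (y) x 30 mm high, fixed; origin under its middle, floor 4 mm thick
- fresh_1_mid (a point): Frozen finger doughnut, hard, 104 long (x) x 42 wide (y) x 34 mm high (z), about 0.07 kg, striped, lying in the carton with some 26 mm between neighbours; the point is its centre. All five are alike
- fresh_2_mid (a point): Frozen finger doughnut, hard, 104 long (x) x 42 wide (y) x 34 mm high (z), about 0.07 kg, striped, lying in the carton with some 26 mm between neighbours; the point is its centre. All five are alike
- fresh_3_mid (a point): Frozen finger doughnut, hard, 104 long (x) x 42 wide (y) x 34 mm high (z), about 0.07 kg, striped, lying in the carton with some 26 mm between neighbours; the point is its centre. All five are alike
- fresh_4_mid (a point): Frozen finger doughnut, hard, 104 long (x) x 42 wide (y) x 34 mm high (z), about 0.07 kg, striped, lying in the carton with some 26 mm between neighbours; the point is its centre. All five are alike
- fresh_5_mid (a point): Frozen finger doughnut, hard, 104 long (x) x 42 wide (y) x 34 mm high (z), about 0.07 kg, striped, lying in the carton with some 26 mm between neighbours; the point is its centre. All five are alike
- roll_1_mid (a point): Old round roll, 62 mm across, 36 mm high, about 0.06 kg, z up; the point is its centre, half-way up. One to three of these lie on the tray inside the case
- roll_2_mid (a point): Old round roll, 62 mm across, 36 mm high, about 0.06 kg, z up; the point is its centre, half-way up. One to three of these lie on the tray inside the case
- roll_3_mid (a point): Old round roll, 62 mm across, 36 mm high, about 0.06 kg, z up; the point is its centre, half-way up. One to three of these lie on the tray inside the case
- tub: Grey open discard tub, 200 (x) x 160 (y) x 70 mm high, walls and floor 4 mm, fixed; origin under its middle
- sanitiser: bystander: white bottle, 64 across, 190 mm high; origin under it
- jar: bystander: glass jar, 72 across, 100 mm high; origin under it
- timer: bystander: white kitchen timer, 50 x 65 x 30 mm; origin under it
- scraper: bystander: bench scraper lying flat, 120 mm wide, 22 mm high; origin under its handle
- tongs: bystander: tongs lying flat, 235 mm long (x), 12 mm high; origin under the middle
- tickets: bystander: price-ticket holder, 50 x 90 mm foot, 64 mm high; origin under it
Not all that is in view belongs to the job. Leave any turquoise look-alike of the part that bears fresh_4_mid alone. What is shaped like the part that bears roll_1_mid but blue is not meant.

How it is judged:
By the outcome, as a careful person would: the job done as asked, in the order asked, and still so for the second after the job is handed in, with the robot touching nothing.
Of roll_1, roll_2, roll_3 only 1 to 3 are there at a start; the rules pass over those that are not, and their reading is None.
At some moment in a run one of fresh_1, fresh_2, fresh_3, fresh_4, fresh_5, roll_1, roll_2, roll_3 may be knocked a few centimetres aside while the robot is not near it.
Once in a run the grip may slacken for a moment while it holds something.
It also fails if it takes over 210 s, if anything falls off the work surface, if the arm or the gripper's body presses on something with over 40 N, if the wrist force passes 120 N, or if a joint passes its speed limit or range.

## Robot

A 6-joint arm with a two-finger parallel gripper is mounted at the origin on the work surface. World frame = base frame: x ahead of the robot, y to its left, z up, the work surface at z = 0. Lengths are in m, angles in rad, forces in N, time in s.
With the tool pointing down it reaches from about 0.35 to 0.775 m from the base axis. Payload 7.3 kg.
Tool frame: the origin (TCP) lies on the centre line of the jaws, within the pads' length; the fingertips stand 17 mm ahead of it and the grasp point (between the pads) lies 2 mm behind it (robot.tcp_to_tips is the distance from the TCP to the fingertips, in m); z points along the fingers, y is the line along which they close (so a half turn about z gives the same grasp; the last joint's range is limited). The gripper opens to 92 mm and grips with 3 to 60 N. Pads are 19 mm wide; open, the fingers measure 130 mm over their backs; the gripper's body (75 mm by 190 mm) begins 47 mm behind the grasp point.
Start: joints at [-1.373, 0.342, 1.524, -0, 1.275, -0.146], TCP at [0.177, -0.494, 0.244] pointing down, gripper open.
Joint ranges: [-2.53, 2.53], [-0.77, 2.02], [0.04, 2.7], [-1, 4.14], [0.28, 2.66], [-3.11, 3.11]. Speed limits (rad/s): [2.57, 2.57, 3.14, 3.14, 3.14, 3.14].

## Interface

Orientations are given as [roll, pitch, yaw] about the fixed x, y, z axes, in that order (R = Rz(yaw) Ry(pitch) Rx(roll)).
In Python, from cell import robot gives the robot as it stands. The module is installed in compiled form; this text tells all that it offers.
- The arm moves only by the tool carry_out, never from a script. Its argument "commands" is a list of rows, each a list of 3 entries, a list of its own where there are three numbers: the shift along the tool's x, y, z in m, then the turn about the tool's z in rad, then the opening, from 0 (shut) to 1 (fully open). In form: [[[dx, dy, dz], yaw, claw], ...]. A call has 1 to 20 rows; each row shifts and turns the commanded pose from where the row before left it, along the tool's axes as they then stand; what a row does not reach is not made up. A row lasts 1/8 s, in which the tool goes at most 62.5 mm and 10.7 degrees, less where a joint would pass 70% of its speed; a pose out of reach is approached as far as the arm can. A call is refused whole if a number of a shift passes 0.0625 or a number of a turn 0.188, either way. A call with a gripper value outside its range is refused whole. The fingers move at their own pace and stop on an object; "newtons" is the grip in N (left out, the last holds). Time passes only in rows, so rows that do not move let the fingers close. It gives the time, the measured TCP pose, the force, the opening and the grip force at its end, in the units of the state.
- robot.observe(): the state, without advancing time (a new reading comes with each control period).
- robot.read_camera(name): name is "side" or "top" or "wrist"; returns a dict with "pixels" (480x640x3 uint8, red, green, blue), "fx", "fy", "cx", "cy" (pixels), "view" (4x4, takes a point from world to camera coordinates); the wrist camera has in their place "T_tool_cam" (4x4, takes a point from camera to tool coordinates, whose origin is the TCP and whose axes are the flange's). Camera axes: x right, y up, looking along -z (the intrinsics and any distortion apply to the point x, -y, -z); pixel columns grow to the right and rows downward; lengths in m; the calibration is good to about 2 mm. A picture is of the moment at which its call begins: read the wrist's pose just before it. There is no depth.
- robot.hand_in(): hands the job in; it is judged then, once.
Trained networks look in a picture, given as the dict that the camera call returned (one of the last four; its "shot" number tells which), for a name from the list of things; names that differ only in an ending like _2 or _b are one class to them, and where a whole thing is asked for, a point or a joint stands for the part that bears it (a point fixed in the world has none). Each returns a list of dicts, best first, with "p" (0 to 1); they miss things now and then, are a little off and sometimes report something else, mostly with a low value. They report only what shows in the picture. A call takes as long as a camera call. They do not tell look-alikes from the thing itself.
- robot.find_in(picture, name): "at" ([column, row] in pixels, amid what is visible of it).
- robot.tip_of(picture, name): "at" ([column, row] in pixels: a listed point, or the origin of a listed thing).
The state is a dict: "time": time; "qpos": joint angles; "qvel": joint speeds; "joint_efforts": joint torques, N m; "tool_pos": TCP position; "tool_rot": TCP orientation; "contact_force": force on the tool from outside, world axes, zero at the start; "torque": the same for the moment, N m; "opening": finger opening in m; "grip_force": force on a finger pad.
Only numpy, scipy, OpenCV 4.12 (cv2) and the standard library are available. Lean on these libraries where they do the work, as an engineer would, in place of code of your own. Each camera call takes 0.05 s, during which the arm holds its last target. There are 200 camera calls.

## Working session

There is one attempt and no reset: what is moved stays moved. The work goes in short steps, Python scripts to look and compute and a tool call to move; the robot and the scene stay as the last step left them, time stands still between calls to the robot, and variables do not carry over. Pictures are saved under pics/ and viewed, at most 14 in all, crops included, and the job is handed in when it is done.

Besides the shell and the picture viewer there is one more tool, called after "Request:" by a JSON object that holds its "method" and its "body", one argument or row to a line. carry_out: Moves the arm, as the interface text tells. Its arguments: {"type":"object","properties":{"commands":{"type":"array"},"newtons":{"type":"number"}},"required":["commands"]}

```bash
mkdir -p pics; cat > h.py <<'E'
import numpy as np, cv2
from cell import robot
from scipy.spatial.transform import Rotation as Ro
def shot(n):
    s=robot.observe(); p=robot.read_camera(n)
    if n=="wrist":
        T=np.eye(4); r=np.array(s["tool_rot"]); 
        T[:3,:3]=Ro.from_euler("xyz",r).as_matrix() if r.size==3 else r.reshape(3,3)
        T[:3,3]=s["tool_pos"]; p["V"]=np.linalg.inv(T@np.array(p["T_tool_cam"]))
    else: p["V"]=np.array(p["view"])
    return p
def save(p,f): cv2.imwrite("pics/"+f,p["pixels"][:,:,::-1])
def ray(p,px):
    d=np.array([(px[0]-p["cx"])/p["fx"],-(px[1]-p["cy"])/p["fy"],-1.])
    W=np.linalg.inv(p["V"]); return W[:3,3],W[:3,:3]@d
def onz(p,px,z):
    o,d=ray(p,px); return o+d*(z-o[2])/d[2]
def tri(a,b):
    A=np.zeros((3,3));B=np.zeros(3)
    for p,px in (a,b):
        o,d=ray(p,px); d=d/np.linalg.norm(d); M=np.eye(3)-np.outer(d,d); A+=M;B+=M@o
    return np.linalg.solve(A,B)
def proj(p,X):
    c=p["V"]@np.append(X,1); return [p["cx"]+p["fx"]*c[0]/-c[2],p["cy"]-p["fy"]*c[1]/-c[2]]
E
python3 - <<'E'
from h import *
print(robot.observe())
for n in("top","side"):
    p=shot(n); save(p,n+"0.png"); print(n,{k:p[k] for k in p if k!="pixels"})
    H={"case":0,"door_leaf":0,"wedge_mid":.015,"wedge":0,"tray_floor":.05,"tray_handle":.092,"carton":0,"fresh_1_mid":.021,"roll_1_mid":.068,"tub":0}
    for k,z in H.items():
        for d in robot.tip_of(p,k)[:7]: print(k,np.round(d["p"],2),np.round(d["at"]),np.round(onz(p,d["at"],z),3))
E
```

```text
{'time': 0.0, 'qpos': array([-1.37296396e+00,  3.42710012e-01,  1.52502584e+00,  1.61096495e-05,
        1.27539268e+00, -1.46015105e-01]), 'qvel': array([ 0.00119167, -0.00017772,  0.00014218, -0.00032855, -0.00061087,
       -0.00060787]), 'joint_efforts': array([-9.75876719e-04, -4.31244242e+01, -2.44223642e+01,  7.18094129e-02,
        5.58630866e-02, -1.15667140e-04]), 'tool_pos': array([ 0.17692546, -0.49388259,  0.24304846]), 'tool_rot': array([-3.14007536e+00, -2.38705914e-04,  3.43842585e-01]), 'contact_force': array([-0.05340995, -0.59042325, -0.83191982]), 'torque': array([-0.00014335, -0.01715701,  0.04400264]), 'grip_force': 0.0, 'opening': 0.09139030194286911}
top {'fx': 577.2084824256212, 'fy': 577.2084824256212, 'cx': 323.03079084558584, 'cy': 240.58943941010867, 'view': array([[ 0.02140584, -0.99975083,  0.00632989, -0.02569572],
       [ 0.99553115,  0.0218971 ,  0.09185998, -0.54166193],
       [-0.0919757 ,  0.00433526,  0.99575181, -1.28216791],
       [ 0.        ,  0.        ,  0.        ,  1.        ]]), 'shot': 1, 'V': array([[ 0.02140584, -0.99975083,  0.006
[... 1500 characters left out ...]
7843, -1.10140595],
       [ 0.        ,  0.        ,  0.        ,  1.        ]])}
case 0.53 [212. 232.] [ 0.853 -0.006 -0.   ]
door_leaf 0.74 [210. 327.] [0.678 0.262 0.   ]
wedge_mid 0.83 [345. 232.] [ 0.528 -0.136  0.015]
wedge_mid 0.63 [167. 352.] [0.714 0.364 0.015]
wedge 0.78 [347. 240.] [ 0.518 -0.125  0.   ]
tray_floor 0.7 [197. 250.] [0.811 0.11  0.05 ]
tray_floor 0.57 [360. 422.] [0.287 0.358 0.05 ]
tray_handle 0.97 [230. 252.] [0.705 0.118 0.092]
carton 0.97 [380. 192.] [ 0.513 -0.356  0.   ]
fresh_1_mid 0.64 [408. 177.] [ 0.457 -0.427  0.021]
roll_1_mid 0.65 [215. 229.] [0.799 0.043 0.068]
roll_1_mid 0.18 [409. 177.] [ 0.437 -0.362  0.068]
tub 0.57 [230. 408.] [0.531 0.412 0.   ]
```

```bash
ls pics
```

```text
side0.png
top0.png
```

View pics/top0.png

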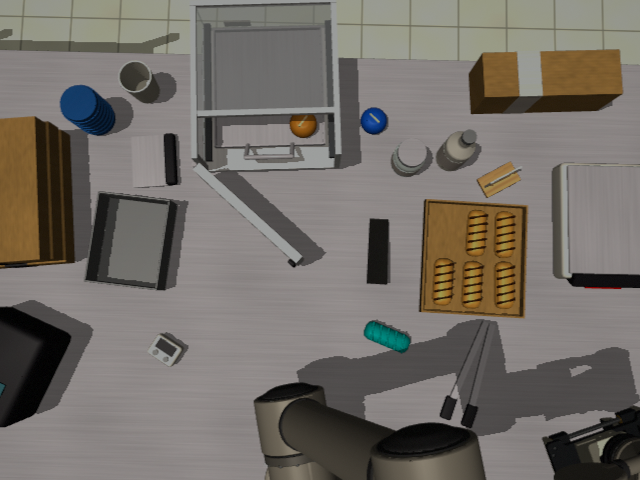

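View pics/side0.png

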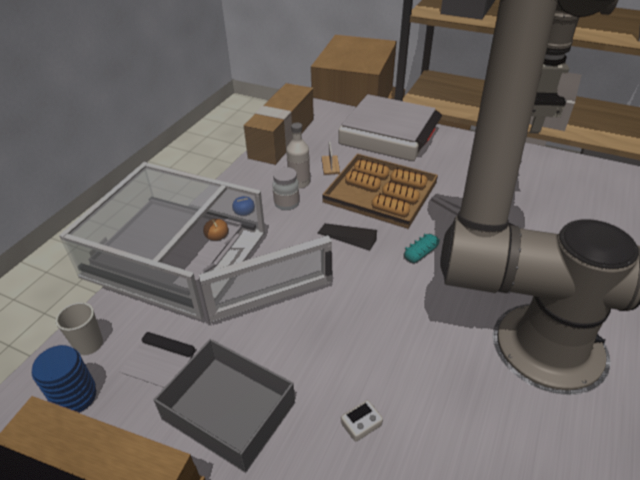

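The top view shows the case at columns 193-340, front around row 165, with the door ajar from (200,168) to (295,262). One orange roll is at (304,125). The wedge is at (377,250), and the side view shows its heel towards the robot. The carton holds five doughnuts. The blue roll at (374,120) and the turquoise doughnut at (387,336) are decoys.

```bash
python3 - <<'E'
from h import *
a=shot("top"); b=shot("side")
c=cv2.resize(a["pixels"][95:290,180:400],None,fx=3.4,fy=3,interpolation=cv2.INTER_CUBIC)
cv2.imwrite("pics/crop1.png",c[:,:,::-1])
for k in("case","door_leaf","wedge_mid","tray_floor","tray_handle","carton","fresh_1_mid","roll_1_mid","tub"):
    A=robot.tip_of(a,k);B=robot.tip_of(b,k)
    for x in A:
        for y in B:
            if min(x["p"],y["p"])<.3: continue
            X=tri((a,x["at"]),(b,y["at"])); e=np.linalg.norm(np.array(proj(a,X))-x["at"])
            if e<5: print(k,round(x["p"],2),round(y["p"],2),np.round(X,3),round(e,1))
# edges
for n,px,z in [("topbeamL",(197,111),.15),("topbeamR",(335,112),.15),("doorend",(295,258),.15),("wall L far",(195,5),.15),("wallL near",(195,158),.15)]: print(n,onz(a,px,z).round(3))
E
```

```text
case 0.82 0.58 [ 0.711  0.106 -0.008] 1.7
door_leaf 0.77 0.79 [ 0.688  0.254 -0.014] 0.3
wedge_mid 0.86 0.59 [ 0.524 -0.139  0.009] 1.3
tray_floor 0.8 0.56 [0.801 0.113 0.06 ] 1.6
tray_handle 0.96 0.97 [0.725 0.104 0.072] 0.6
carton 0.84 0.56 [ 0.515 -0.355  0.007] 0.3
fresh_1_mid 0.82 0.82 [ 0.455 -0.414  0.04 ] 0.9
roll_1_mid 0.81 0.69 [0.804 0.038 0.054] 4.0
tub 0.82 0.57 [ 0.53   0.414 -0.002] 1.7
topbeamL [0.796 0.255 0.15 ]
topbeamR [ 0.801 -0.033  0.15 ]
doorend [0.494 0.043 0.15 ]
wall L far [1.027 0.269 0.15 ]
wallL near [0.696 0.255 0.15 ]
```

View pics/crop1.png

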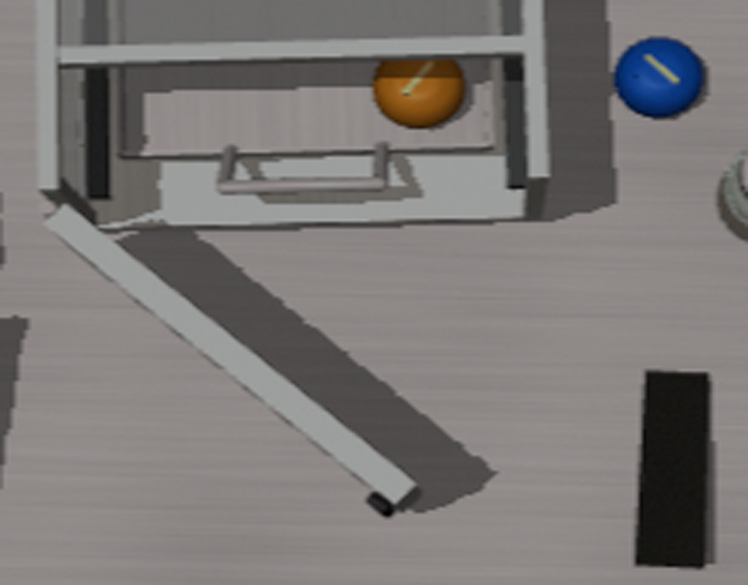

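Request:
{"method": "carry_out", "body": {
  "commands": [
    [[0,0,0],0.172,0],
    [[0,0,0],0.172,0],
    [[0.05,-0.05,0],0,0],
    [[0.05,-0.05,0],0,0],
    [[0.05,-0.05,0],0,0],
    [[0.05,-0.05,0],0,0],
    [[0.05,-0.05,0],0,0],
    [[0.0,-0.05,0],0,0],
    [[0,-0.05,0],0,0]
  ]
}}

```text
time: 3.22
tool_pos: [0.3983, -0.1716, 0.2436]
tool_rot: [-3.141, -0.0, 0.0]
contact_force: [1.0, 0.0, -0.2]
opening: 0.0063
grip_force: 0.0
```

The crop shows the case nearly square to the world axes. The roll is at crop (418,90), and the door's free end with its knob is at (400,495). The wedge is at (675,470), nearly along world x. I'll open the door first.

Request:
{"method": "carry_out", "body": {
  "commands": [
    [[0.04,-0.045,0],0,0],
    [[0.04,-0.045,0],0,0],
    [[0.04,-0.045,0],0,0],
    [[0,0,0.04],0,0],
    [[0,0,0.04],0,0],
    [[0,0,0.04],0,0],
    [[0,0,0],0,0],
    [[0,0,0],0,0]
  ]
}}

```text
time: 4.22
tool_pos: [0.519, -0.0386, 0.1251]
tool_rot: [3.141, -0.002, -0.0]
contact_force: [-0.1, -0.5, 0.8]
opening: 0.0003
grip_force: 0.0
```

Request:
{"method": "carry_out", "body": {
  "commands": [
    [[0.01,-0.025,0],0,0],
    [[0.01,-0.025,0],0,0],
    [[0,-0.025,0],0,0],
    [[0,-0.02,0],0,0],
    [[-0.015,-0.02,0],0,0],
    [[-0.015,-0.02,0],0,0],
    [[-0.015,-0.02,0],0,0],
    [[-0.015,-0.02,0],0,0],
    [[-0.012,-0.02,0],0,0],
    [[-0.01,-0.02,0],0,0],
    [[-0.008,-0.015,0],0,0],
    [[0,-0.01,0],0,0],
    [[0,-0.008,0],0,0],
    [[0,0,0],0,0]
  ]
}}

```text
time: 5.98
tool_pos: [0.4484, 0.2099, 0.1236]
tool_rot: [3.142, -0.0, 0.0]
contact_force: [-0.6, 0.4, 0.1]
opening: 0.0005
grip_force: 0.0
```

Request:
{"method": "carry_out", "body": {
  "commands": [
    [[0,-0.006,0],0,0],
    [[0,-0.006,0],0,0],
    [[0,-0.006,0],0,0],
    [[0,0,0],0,0]
  ]
}}

```text
time: 6.48
tool_pos: [0.4479, 0.2265, 0.1234]
tool_rot: [3.138, 0.001, 0.001]
contact_force: [0.3, -9.0, 1.8]
opening: 0.0005
grip_force: 4.4
```

Request:
{"method": "carry_out", "body": {
  "commands": [
    [[0,0.04,0],0,0],
    [[0,0.0,-0.06],0,1],
    [[0.01,0.05,-0.05],0,1],
    [[0.012,0.05,0],0,1],
    [[0.012,0.05,0],0,1],
    [[0.012,0.05,0],0,1],
    [[0.012,0.05,0],0,1],
    [[0.012,0.05,0],0,1],
    [[0.006,0.025,0],0,1],
    [[0,0,0],0,1],
    [[0,0,0],0,1]
  ]
}}

```text
time: 7.85
tool_pos: [0.5226, -0.1302, 0.2273]
tool_rot: [-3.141, 0.001, 0.0]
contact_force: [-0.4, -0.5, 0.5]
opening: 0.0909
grip_force: 0.0
```

```bash
python3 - <<'E'
from h import *
print(robot.observe()["tool_pos"])
a=shot("top"); w=shot("wrist"); save(a,"top2.png")
cv2.imwrite("pics/w1.png",w["pixels"][:,:,::-1])
for n,p in(("top",a),("wrist",w)):
  for k,z in(("wedge",0),("wedge_mid",.015),("door_leaf",0),("case",0),("tray_handle",.092)):
    for d in robot.tip_of(p,k)[:2]: print(n,k,round(d["p"],2),np.round(d["at"]),onz(p,d["at"],z).round(3))
im=np.hstack([a["pixels"][80:320,160:420],cv2.resize(w["pixels"],(320,240))])
cv2.imwrite("pics/m1.png",cv2.resize(im[:,:,::-1],None,fx=1.37,fy=1.37))
E
```

```text
[ 0.52255342 -0.13020391  0.22731592]
top wedge 0.56 [375. 253.] [ 0.518 -0.135  0.   ]
top wedge_mid 0.78 [375. 252.] [ 0.521 -0.134  0.015]
top door_leaf 0.74 [210. 181.] [0.678 0.253 0.   ]
top case 0.89 [275. 171.] [0.706 0.102 0.   ]
top tray_handle 0.87 [268. 157.] [0.715 0.11  0.092]
top tray_handle 0.61 [167. 350.] [0.298 0.311 0.092]
wrist wedge 0.59 [326. 215.] [ 0.525 -0.138  0.   ]
wrist wedge_mid 0.67 [327. 220.] [ 0.523 -0.139  0.015]
wrist case 0.82 [75. 37.] [0.702 0.109 0.   ]
```

View pics/m1.png

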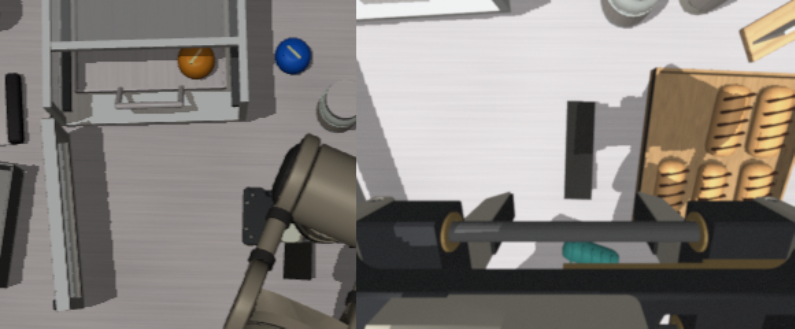

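The left half shows the door standing square to the opening. The wrist view on the right shows the wedge at (578,150), straight along x, with the carton to its right and clear.

Request:
{"method": "carry_out", "body": {
  "commands": [
    [[-0.026,0.004,0.03],0,1],
    [[-0.026,0.004,0.05],0,1],
    [[0,0,0.05],0,1],
    [[0,0,0.04],0,1],
    [[0,0,0.02],0,1],
    [[0,0,0.014],0,1],
    [[0,0,0],0,1],
    [[0,0,0],0,0],
    [[0,0,0],0,0],
    [[0,0,0],0,0],
    [[0,0,0],0,0],
    [[0,0,0],0,0],
    [[0,0,0],0,0]
  ],
  "newtons": 35
}}

```text
time: 10.07
tool_pos: [0.4707, -0.139, 0.0235]
tool_rot: [-3.141, 0.0, -0.0]
contact_force: [-1.1, -0.5, 2.3]
opening: 0.0438
grip_force: 35.0
```

```bash
python3 - <<'E'
from h import *
a=shot("top")
cv2.imwrite("pics/crop2.png",cv2.resize(a["pixels"][100:320,180:360],None,fx=2.7,fy=2.7,interpolation=cv2.INTER_CUBIC)[:,:,::-1])
E
```

```text
(no output)
```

View pics/crop2.png

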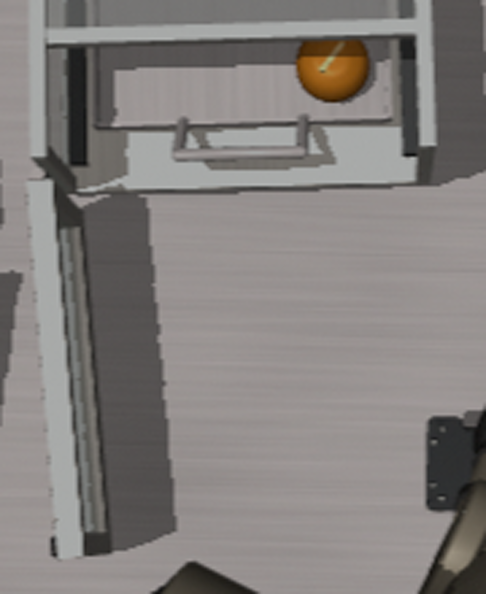

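Request:
{"method": "carry_out", "body": {
  "commands": [
    [[0,0,-0.03],0,0],
    [[0,0,-0.03],0,0],
    [[0,0,0],-0.1745,0],
    [[0,0,0],-0.1745,0],
    [[0,0,0],-0.1745,0],
    [[0,0,0],-0.1745,0],
    [[0,0,0],-0.1745,0],
    [[0,0,0],-0.1745,0],
    [[0,0,0],-0.1745,0],
    [[0,0,0],-0.1745,0],
    [[0,0,0],-0.1745,0],
    [[0,0,0],0,0],
    [[0,0,0],0,0]
  ]
}}

```text
time: 11.75
tool_pos: [0.4708, -0.1392, 0.0834]
tool_rot: [-3.141, 0.0, 1.567]
contact_force: [-0.5, -0.1, -1.7]
opening: 0.0441
grip_force: 35.0
```

The crop shows the door top edge running from (40,180) to (70,557), so it rebounded a few degrees short of its stop. The case is turned by about 0.05 rad. Pushing in the wedge will bring the door back to the stop.

Request:
{"method": "carry_out", "body": {
  "commands": [
    [[0.05,-0.012,0],0,0],
    [[0.05,-0.013,0],0,0],
    [[0.05,-0.013,0],0,0],
    [[0.05,-0.013,0],0,0],
    [[0,0,0.03],0,0],
    [[0,0,0.018],0,0],
    [[0,0,0.008],0,0],
    [[0,0,0],0,0],
    [[0,0,0],0,0]
  ]
}}

```text
time: 12.88
tool_pos: [0.4204, 0.0607, 0.028]
tool_rot: [3.141, 0.0, 1.569]
contact_force: [-0.5, 0.5, -1.5]
opening: 0.0438
grip_force: 35.0
```

```bash
python3 - <<'E'
from h import *
a=shot("top"); b=shot("side"); w=shot("wrist")
for n,p in(("top",a),("side",b),("wrist",w)):
  for k,z in(("wedge",0),("wedge_mid",.015),("door_leaf",0)):
    for d in robot.tip_of(p,k)[:2]: print(n,k,round(d["p"],2),np.round(d["at"]),onz(p,d["at"],z).round(3))
im=np.hstack([cv2.resize(b["pixels"][200:440,120:380],(390,360)),cv2.resize(a["pixels"][120:320,100:320],(396,360))])
cv2.imwrite("pics/m2.png",im[:,:,::-1])
E
```

```text
top door_leaf 0.78 [210. 181.] [0.678 0.252 0.   ]
side wedge 0.92 [344. 317.] [0.422 0.112 0.   ]
side wedge 0.65 [214. 231.] [ 0.854 -0.012 -0.   ]
side wedge_mid 0.59 [341. 310.] [0.432 0.107 0.015]
side wedge_mid 0.27 [287. 203.] [ 0.723 -0.183  0.015]
side door_leaf 0.73 [207. 326.] [0.686 0.262 0.   ]
side door_leaf 0.54 [227. 250.] [0.779 0.037 0.   ]
wrist wedge 0.59 [320. 193.] [0.421 0.115 0.   ]
wrist wedge 0.42 [320. 199.] [0.421 0.112 0.   ]
wrist wedge_mid 0.64 [318. 196.] [0.421 0.115 0.015]
```

View pics/m2.png

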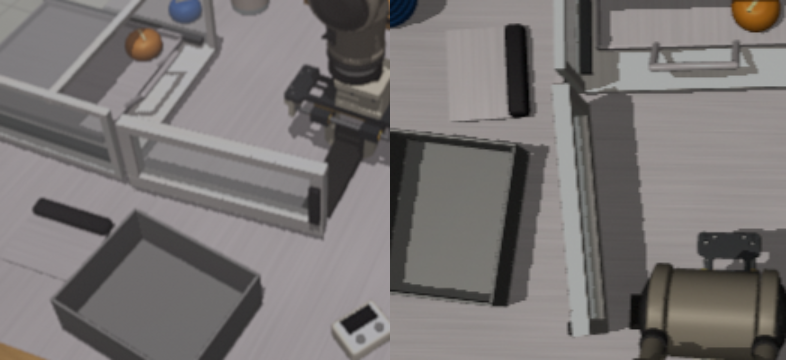

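The views show the wedge held beside the door's free end, tip towards the door, with the tub behind it. I'll lower the wedge and push it in.

Request:
{"method": "carry_out", "body": {
  "commands": [
    [[0,0,0.0035],0,0],
    [[0.02,0,0],0,0],
    [[0.02,0,0],0,0],
    [[0.02,0,0],0,0],
    [[0.02,0,0],0,0],
    [[0.01,0,0],0,0],
    [[0.01,0,0],0,0],
    [[0.005,0,0],0,0],
    [[0,0,0],0,0]
  ]
}}

```text
time: 14.6
tool_pos: [0.4199, 0.1659, 0.0239]
tool_rot: [-3.141, 0.0, 1.57]
contact_force: [-0.2, 0.5, -2.9]
opening: 0.0438
grip_force: 35.0
```

Request:
{"method": "carry_out", "body": {
  "commands": [
    [[0.006,0,0],0,0],
    [[0.006,0,0],0,0],
    [[0.005,0,0],0,0],
    [[0,0,0],0,0]
  ]
}}

```text
time: 15.1
tool_pos: [0.42, 0.1832, 0.0239]
tool_rot: [3.141, 0.0, 1.571]
contact_force: [-0.0, -0.6, -4.3]
opening: 0.0438
grip_force: 35.0
```

Request:
{"method": "carry_out", "body": {
  "commands": [
    [[0.003,0,0],0,0],
    [[0.002,0,0],0,0],
    [[0,0,0],0,0]
  ]
}}

```text
time: 15.48
tool_pos: [0.4197, 0.1877, 0.0238]
tool_rot: [-3.141, 0.0, 1.57]
contact_force: [-0.8, -3.9, -5.1]
opening: 0.0439
grip_force: 35.0
```

Request:
{"method": "carry_out", "body": {
  "commands": [
    [[0.003,0,0],0,0],
    [[0,0,0],0,0]
  ]
}}

```text
time: 15.72
tool_pos: [0.4197, 0.1906, 0.0237]
tool_rot: [-3.141, 0.001, 1.57]
contact_force: [-0.2, -4.1, -5.6]
opening: 0.0437
grip_force: 35.0
```

Request:
{"method": "carry_out", "body": {
  "commands": [
    [[0.003,0,0],0,0],
    [[0,0,0],0,0]
  ]
}}

```text
time: 15.98
tool_pos: [0.4196, 0.1935, 0.0237]
tool_rot: [-3.141, 0.001, 1.57]
contact_force: [-0.4, -5.3, -5.6]
opening: 0.0436
grip_force: 35.0
```

Request:
{"method": "carry_out", "body": {
  "commands": [
    [[0.002,0,0],0,0],
    [[0,0,0],0,0]
  ]
}}

```text
time: 16.23
tool_pos: [0.4195, 0.1953, 0.0237]
tool_rot: [-3.14, 0.001, 1.57]
contact_force: [-0.2, -6.7, -5.6]
opening: 0.0438
grip_force: 35.0
```

Request:
{"method": "carry_out", "body": {
  "commands": [
    [[0.002,0,0],0,0],
    [[0,0,0],0,0]
  ]
}}

```text
time: 16.48
tool_pos: [0.4194, 0.1972, 0.0236]
tool_rot: [-3.14, 0.001, 1.57]
contact_force: [0.1, -6.5, -5.2]
opening: 0.0438
grip_force: 35.0
```

```bash
python3 - <<'E'
from h import *
print(robot.observe()["contact_force"])
a=shot("top"); b=shot("side"); w=shot("wrist")
for n,p in(("top",a),("side",b),("wrist",w)):
  for k,z in(("wedge",0),("wedge_mid",.015)):
    for d in robot.tip_of(p,k)[:1]: print(n,k,round(d["p"],2),np.round(d["at"]),onz(p,d["at"],z).round(3))
im=np.hstack([cv2.resize(b["pixels"][260:400,180:360],None,fx=2.2,fy=3),cv2.resize(a["pixels"][150:320,140:290],(390,420))])
cv2.imwrite("pics/m3.png",im[:,:,::-1])
E
```

```text
[ 0.0591222  -6.5195322  -5.17876952]
top wedge 0.15 [478. 230.] [ 0.577 -0.372  0.   ]
side wedge 0.6 [316. 362.] [ 0.428  0.247 -0.   ]
```

View pics/m3.png

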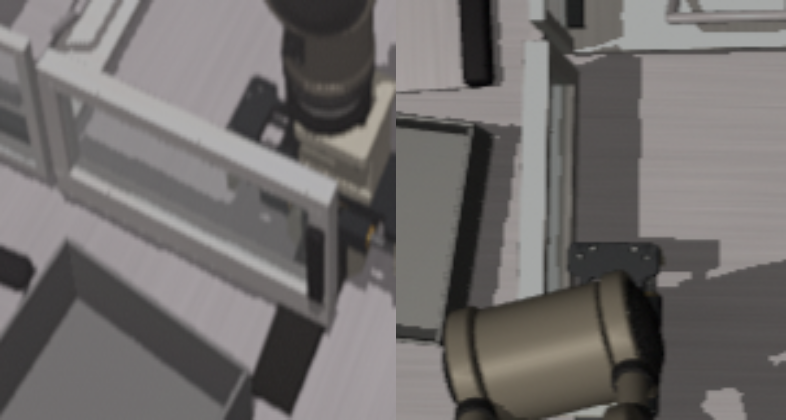

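The side view shows the wedge coming out beyond the door, its tip clear beside the tub corner. The top view shows the door at its stop. I'll keep tapping.

Request:
{"method": "carry_out", "body": {
  "commands": [
    [[0.002,0,0],0,0],
    [[0,0,0],0,0]
  ]
}}

```text
time: 17.18
tool_pos: [0.4194, 0.199, 0.0236]
tool_rot: [-3.14, 0.001, 1.57]
contact_force: [-0.6, -8.3, -5.6]
opening: 0.0438
grip_force: 35.0
```

Request:
{"method": "carry_out", "body": {
  "commands": [
    [[0.002,0,0],0,0],
    [[0,0,0],0,0]
  ]
}}

```text
time: 17.42
tool_pos: [0.4193, 0.2009, 0.0236]
tool_rot: [-3.14, 0.002, 1.57]
contact_force: [-0.2, -9.1, -5.8]
opening: 0.0436
grip_force: 35.0
```

Request:
{"method": "carry_out", "body": {
  "commands": [
    [[0.002,0,0],0,0],
    [[0,0,0],0,0]
  ]
}}

```text
time: 17.68
tool_pos: [0.4193, 0.2028, 0.0236]
tool_rot: [-3.14, 0.002, 1.57]
contact_force: [-0.1, -10.0, -5.3]
opening: 0.0438
grip_force: 35.0
```

Request:
{"method": "carry_out", "body": {
  "commands": [
    [[0,0,0],0,0.3],
    [[0,0,0],0,0.8],
    [[0,0,0],0,0.8],
    [[0,0,0],0,0.8]
  ]
}}

```text
time: 18.18
tool_pos: [0.4203, 0.2043, 0.0242]
tool_rot: [3.141, -0.0, 1.57]
contact_force: [-0.3, -0.7, 0.4]
opening: 0.0692
grip_force: 0.0
```

Request:
{"method": "carry_out", "body": {
  "commands": [
    [[-0.02,0,0],0,0.8],
    [[-0.04,0,-0.02],0,0.8],
    [[-0.04,0,-0.05],0,0],
    [[-0.02,0,0],0,0],
    [[0,0,0.03],0,0],
    [[0,0,0.03],0,0],
    [[0,0,0],0,0],
    [[0,0,0],0,0]
  ]
}}

```text
time: 19.18
tool_pos: [0.4204, 0.085, 0.0335]
tool_rot: [3.141, -0.0, 1.571]
contact_force: [0.1, 0.6, -0.2]
opening: 0.0178
grip_force: 0.0
```

```bash
python3 - <<'E'
from h import *
s=robot.observe();print(s["tool_pos"],s["contact_force"],s["opening"])
a=shot("top"); b=shot("side"); w=shot("wrist")
for n,p in(("top",a),("side",b),("wrist",w)):
  for k,z in(("wedge",0),("wedge_mid",.015)):
    for d in robot.tip_of(p,k)[:1]: print(n,k,round(d["p"],2),np.round(d["at"]),onz(p,d["at"],z).round(3))
im=np.hstack([cv2.resize(b["pixels"][280:400,200:380],None,fx=2.2,fy=3),cv2.resize(w["pixels"],(400,360))])
cv2.imwrite("pics/m4.png",im[:,:,::-1])
E
```

```text
[0.42040939 0.08500178 0.0334837 ] [ 0.06148322  0.57710742 -0.19425074] 0.017826391051642715
top wedge 0.71 [202. 295.] [0.413 0.26  0.   ]
top wedge_mid 0.68 [203. 293.] [0.418 0.255 0.015]
side wedge 0.68 [198. 248.] [0.851 0.061 0.   ]
side wedge_mid 0.7 [318. 365.] [0.416 0.261 0.015]
```

View pics/m4.png

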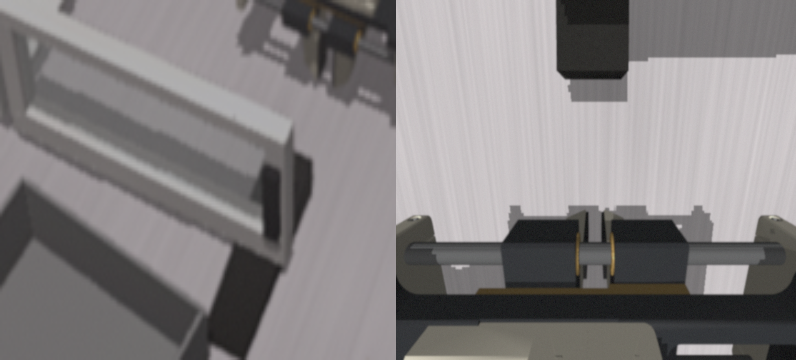

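The wedge sits under the rail, and its heel is visible straight ahead in the wrist view. I'll test the jam by tapping the heel with closed fingers.

Request:
{"method": "carry_out", "body": {
  "commands": [
    [[0.025,0,0.005],0,0],
    [[0.025,0,0],0,0],
    [[0.015,0,0],0,0],
    [[0.004,0,0],0,0],
    [[0.003,0,0],0,0],
    [[0.003,0,0],0,0],
    [[0,0,0],0,0]
  ]
}}

```text
time: 20.5
tool_pos: [0.42, 0.1596, 0.0277]
tool_rot: [-3.142, 0.0, 1.57]
contact_force: [1.0, 0.7, 0.2]
opening: 0.0005
grip_force: 0.0
```

Request:
{"method": "carry_out", "body": {
  "commands": [
    [[0.004,0,0],0,0],
    [[0.003,0,0],0,0],
    [[0,0,0],0,0]
  ]
}}

```text
time: 20.88
tool_pos: [0.42, 0.167, 0.0278]
tool_rot: [3.141, 0.0, 1.571]
contact_force: [0.5, -0.0, -0.2]
opening: 0.0003
grip_force: 0.0
```

Request:
{"method": "carry_out", "body": {
  "commands": [
    [[0.003,0,0],0,0],
    [[0,0,0],0,0]
  ]
}}

```text
time: 21.12
tool_pos: [0.4199, 0.1699, 0.0277]
tool_rot: [-3.142, 0.0, 1.57]
contact_force: [-0.6, -0.5, 0.3]
opening: 0.0007
grip_force: 0.1
```

Request:
{"method": "carry_out", "body": {
  "commands": [
    [[0.002,0,0],0,0],
    [[0,0,0],0,0]
  ]
}}

```text
time: 21.38
tool_pos: [0.4198, 0.1706, 0.0278]
tool_rot: [-3.141, 0.002, 1.571]
contact_force: [-0.1, -9.7, 1.9]
opening: 0.0006
grip_force: 5.1
```

Request:
{"method": "carry_out", "body": {
  "commands": [
    [[0.002,0,0],0,0],
    [[0,0,0],0,0]
  ]
}}

```text
time: 21.62
tool_pos: [0.4198, 0.172, 0.0278]
tool_rot: [-3.141, 0.003, 1.571]
contact_force: [0.5, -13.9, 3.3]
opening: 0.0003
grip_force: 7.0
```

The tap read 13.9 N, so the wedge is jammed. Next is the tray.

Request:
{"method": "carry_out", "body": {
  "commands": [
    [[-0.04,0,0],0,0],
    [[-0.02,0,-0.06],0,0],
    [[0,0,-0.06],0,0],
    [[0,0,-0.06],0.169,0],
    [[0,0,-0.03],0.169,0],
    [[0,0,0],0.169,0],
    [[0,0,0],0.169,0],
    [[0,0,0],0.169,0],
    [[0,0,0],0.169,0],
    [[0,0,0],0.169,0],
    [[0,0,0],0.169,0],
    [[0,0,0],0.169,0],
    [[0.05,0,0],0,0],
    [[0.05,0,0],0,0],
    [[0.05,0,0],0,0],
    [[0,0,0],0,0]
  ]
}}

```text
time: 23.62
tool_pos: [0.5718, 0.1213, 0.2354]
tool_rot: [3.142, 0.001, 0.049]
contact_force: [-0.1, 0.3, -0.9]
opening: 0.0001
grip_force: 0.0
```

```bash
python3 - <<'E'
from h import *
print(robot.observe()["tool_pos"],robot.observe()["tool_rot"])
a=shot("side"); w=shot("wrist"); save(w,"w5.png")
t=shot("top")
for k,z in(("tray_handle",.092),("roll_1_mid",.068),("tray_floor",.05),("case",0),("wedge_mid",.015)):
  for n,p in(("top",t),("side",a),("wrist",w)):
    for d in robot.tip_of(p,k)[:2]: print(n,k,round(d["p"],2),np.round(d["at"]),onz(p,d["at"],z).round(3))
E
```

```text
[0.57182442 0.12132396 0.23538258] [3.14158846e+00 9.26541201e-04 4.86405742e-02]
top tray_handle 0.94 [268. 157.] [0.715 0.11  0.092]
side tray_handle 0.69 [227. 252.] [0.712 0.119 0.092]
wrist tray_handle 0.75 [344.  49.] [0.718 0.109 0.092]
top roll_1_mid 0.97 [372. 116.] [ 0.82  -0.116  0.068]
top roll_1_mid 0.71 [305. 125.] [0.797 0.032 0.068]
side roll_1_mid 0.91 [212. 232.] [0.803 0.054 0.068]
wrist roll_1_mid 0.15 [ 70. 236.] [0.552 0.36  0.068]
top tray_floor 0.97 [266. 123.] [0.803 0.122 0.05 ]
side tray_floor 0.86 [199. 251.] [0.805 0.109 0.05 ]
side tray_floor 0.25 [235. 277.] [0.679 0.147 0.05 ]
top case 0.67 [273. 172.] [0.701 0.106 0.   ]
side case 0.7 [232. 279.] [0.713 0.118 0.   ]
wrist case 0.56 [334.  90.] [0.703 0.111 0.   ]
side wedge_mid 0.66 [233. 275.] [0.709 0.116 0.015]
side wedge_mid 0.62 [317. 364.] [0.418 0.259 0.015]
```

View pics/w5.png

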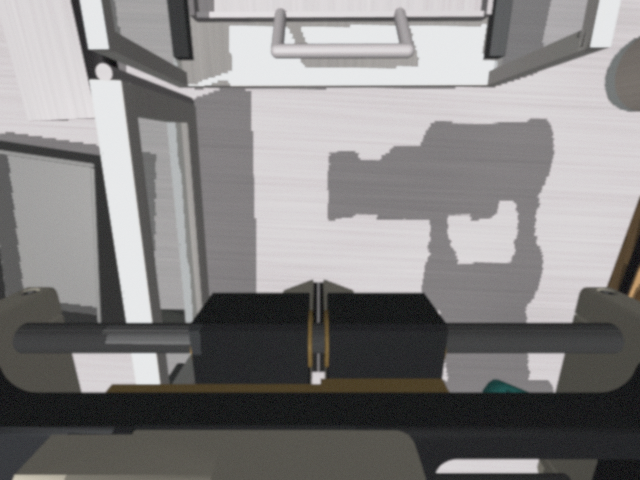

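The wrist view shows the handle bar at (344,49) and the door square and open on the left. I'll hook the closed fingers behind the bar.

Request:
{"method": "carry_out", "body": {
  "commands": [
    [[0.05,0.006,0],0,0],
    [[0.05,0.006,0],0,0],
    [[0.05,0.007,0],0,0],
    [[0.013,0,0],0,0],
    [[0,0,0.0],0,0],
    [[0,0,0.05],0,0]
  ]
}}

```text
time: 25.28
tool_pos: [0.7353, 0.1108, 0.1917]
tool_rot: [3.142, -0.01, 0.049]
contact_force: [0.9, -0.1, -0.5]
opening: 0.0004
grip_force: 0.0
```

Request:
{"method": "carry_out", "body": {
  "commands": [
    [[0.002,0,0.04],0,0],
    [[0,0,0.03],0,0],
    [[0,0,0.02],0,0],
    [[0,0,0.01],0,0],
    [[0,0,0],0,0],
    [[0,0,0],0,0]
  ]
}}

```text
time: 26.02
tool_pos: [0.7359, 0.1107, 0.0886]
tool_rot: [3.142, -0.002, 0.049]
contact_force: [0.3, 0.0, -0.0]
opening: 0.0005
grip_force: 0.0
```

Request:
{"method": "carry_out", "body": {
  "commands": [
    [[-0.01,0,0],0,0],
    [[-0.02,0,0],0,0],
    [[-0.02,0,0],0,0],
    [[-0.02,0,0],0,0],
    [[-0.02,0,0],0,0],
    [[-0.02,0,0],0,0],
    [[-0.02,0,0],0,0],
    [[-0.02,0,0],0,0],
    [[-0.02,0,0],0,0],
    [[-0.02,0,0],0,0],
    [[-0.02,0,0],0,0],
    [[-0.01,0,0],0,0],
    [[0,0,0],0,0],
    [[0,0,0],0,0]
  ]
}}

```text
time: 27.78
tool_pos: [0.5164, 0.0999, 0.0873]
tool_rot: [-3.142, -0.001, 0.049]
contact_force: [-0.1, -0.4, 0.2]
opening: 0.0008
grip_force: 0.0
```

Request:
{"method": "carry_out", "body": {
  "commands": [
    [[0.004,0,0],0,0],
    [[0,0,-0.06],0,0],
    [[0,0,-0.06],0,1],
    [[-0.02,0.02,-0.05],0,1],
    [[-0.03,0.02,-0.03],0,1],
    [[0,0,0],0,1],
    [[0,0,0],0,1]
  ]
}}

```text
time: 28.65
tool_pos: [0.4721, 0.0577, 0.2866]
tool_rot: [-3.141, 0.0, 0.049]
contact_force: [-0.1, -0.4, 1.1]
opening: 0.0461
grip_force: 0.0
```

```bash
python3 - <<'E'
from h import *
print(robot.observe()["tool_pos"],robot.observe()["tool_rot"])
a=shot("side"); w=shot("wrist"); t=shot("top")
for k,z in(("tray_handle",.092),("roll_1_mid",.068),("tray_floor",.05),("tub",0),("fresh_1_mid",.021),("wedge_mid",.015)):
  for n,p in(("top",t),("side",a),("wrist",w)):
    for d in robot.tip_of(p,k)[:7]: print(n,k,round(d["p"],2),np.round(d["at"]),onz(p,d["at"],z).round(3))
im=np.hstack([cv2.resize(w["pixels"],(400,300)),cv2.resize(t["pixels"],(400,300))])
cv2.imwrite("pics/m6.png",im[:,:,::-1])
E
```

```text
[0.47208669 0.05768891 0.28658622] [-3.14136541e+00  2.43830767e-04  4.89763781e-02]
top tray_handle 0.64 [270. 223.] [0.571 0.102 0.092]
side tray_handle 0.6 [316. 278.] [0.492 0.108 0.092]
side tray_handle 0.17 [301. 184.] [ 0.678 -0.184  0.092]
wrist tray_handle 0.96 [283. 192.] [0.503 0.096 0.092]
top roll_1_mid 0.93 [372. 118.] [ 0.815 -0.118  0.068]
top roll_1_mid 0.85 [303. 222.] [0.579 0.03  0.068]
side roll_1_mid 0.74 [293. 251.] [0.59  0.032 0.068]
wrist roll_1_mid 0.94 [351. 112.] [0.583 0.031 0.068]
top tray_floor 0.75 [271. 220.] [0.584 0.102 0.05 ]
top tray_floor 0.21 [405. 161.] [ 0.723 -0.195  0.05 ]
side tray_floor 0.67 [278. 275.] [0.593 0.101 0.05 ]
wrist tray_floor 0.79 [278. 110.] [0.583 0.106 0.05 ]
wrist tray_floor 0.73 [632. 242.] [ 0.458 -0.314  0.05 ]
top tub 0.62 [138. 243.] [0.53  0.412 0.   ]
top tub 0.62 [274. 171.] [0.705 0.104 0.   ]
side tub 0.77 [231. 410.] [0.527 0.414 0.   ]
side tub 0.59 [288. 202.] [ 0.733 -0.204  0.   ]
wrist tub 0.57 [ 36. 144.] [0.534 0.41  0.   ]
wrist tub 0.39 [280. 194.] [0.487 0.108 0.   ]
top fresh_1_mid 0.97 [502. 283.] [ 0.455 -0.421  0.021]
side fresh_1_mid 0.7 [410. 178.] [ 0.449 -0.424  0.021]
side fresh_1_mid 0.29 [378. 191.] [ 0.513 -0.331  0.021]
wrist fresh_1_mid 0.73 [637. 243.] [ 0.451 -0.35   0.021]
top wedge_mid 0.72 [200. 295.] [0.414 0.26  0.015]
side wedge_mid 0.94 [317. 365.] [0.418 0.262 0.015]
wrist wedge_mid 0.68 [162. 239.] [0.424 0.258 0.015]
```

View pics/m6.png

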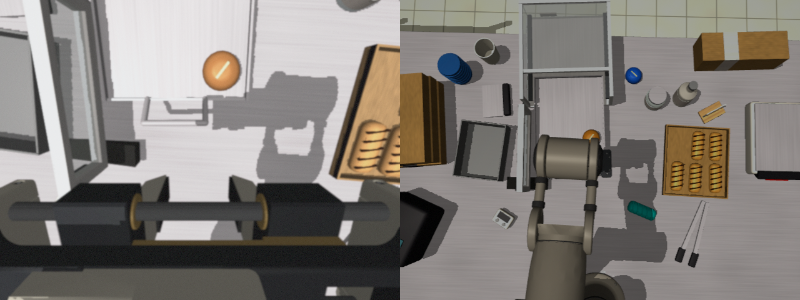

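The wrist view shows a single orange roll on the pulled-out tray at (221,70), close to the tray's front right corner. I'll grip it diagonally to clear the rims.

Request:
{"method": "carry_out", "body": {
  "commands": [
    [[0,0,0],-0.1472,0.78],
    [[0,0,0],-0.1472,0.78],
    [[0,0,0],-0.1472,0.78],
    [[0,0,0],-0.1472,0.78],
    [[0,0,0],-0.1472,0.78],
    [[0,0,0],0,0.78],
    [[0.02,0.032,0.03],0,0.78],
    [[0.02,0.033,0.03],0,0.78],
    [[0.0195,0.0325,0.03],0,0.78],
    [[0,0,0.03],0,0.78],
    [[0,0,0],0,0.78],
    [[0,0,0],0,0.78]
  ]
}}

```text
time: 31.2
tool_pos: [0.5832, 0.0308, 0.1683]
tool_rot: [3.14, -0.001, 0.784]
contact_force: [0.0, 1.1, -0.4]
opening: 0.0715
grip_force: 0.0
```

```bash
python3 - <<'E'
from h import *
s=robot.observe();print(s["tool_pos"],s["tool_rot"],s["opening"])
w=shot("wrist"); t=shot("side")
for n,p in(("s",t),("wrist",w)):
    for d in robot.tip_of(p,"roll_1_mid")[:3]: print(n,round(d["p"],2),np.round(d["at"]),onz(p,d["at"],.068).round(3))
E
```

```text
[0.58315344 0.03076996 0.16833883] [ 3.14033849e+00 -1.00820732e-03  7.84071598e-01] 0.07147594348197643
s 0.92 [296. 253.] [0.58  0.036 0.068]
s 0.6 [390. 205.] [ 0.443 -0.227  0.068]
wrist 0.86 [318. 252.] [0.583 0.03  0.068]
wrist 0.42 [351.  68.] [0.688 0.105 0.068]
```

Request:
{"method": "carry_out", "body": {
  "commands": [
    [[0,0,0.04],0,0.78],
    [[0,0,0.03],0,0.78],
    [[0,0,0.02],0,0.78],
    [[0,0,0.008],0,0.78],
    [[0,0,0],0,0],
    [[0,0,0],0,0],
    [[0,0,0],0,0],
    [[0,0,0],0,0],
    [[0,0,-0.01],0,0],
    [[0,0,-0.04],0,0],
    [[0,0,-0.05],0,0],
    [[0,0,-0.05],0,0],
    [[0,0,0],0,0]
  ],
  "newtons": 20
}}

```text
time: 33.02
tool_pos: [0.5847, 0.0306, 0.2241]
tool_rot: [3.134, -0.006, 0.785]
contact_force: [0.9, -0.2, -1.3]
opening: 0.06
grip_force: 20.0
```

Request:
{"method": "carry_out", "body": {
  "commands": [
    [[0.029,-0.0385,0],0,0],
    [[0.029,-0.0385,0],0,0],
    [[0.029,-0.0385,0],0,0],
    [[0.029,-0.0385,0],0,0],
    [[0.029,-0.0385,0],0,0],
    [[0.029,-0.0385,0],0,0],
    [[0.029,-0.0385,0],0,0],
    [[0.028,-0.0385,0],0,0],
    [[0,0,0],0,0],
    [[0,0,0],0,0]
  ]
}}

```text
time: 34.28
tool_pos: [0.528, 0.4112, 0.2179]
tool_rot: [3.142, 0.002, 0.786]
contact_force: [0.4, -0.6, -0.3]
opening: 0.06
grip_force: 20.0
```

Request:
{"method": "carry_out", "body": {
  "commands": [
    [[0,0,0.05],0,0],
    [[0,0,0.05],0,0],
    [[0,0,0.04],0,0],
    [[0,0,0.018],0,0],
    [[0,0,0],0,0.4],
    [[0,0,0],0,0.9],
    [[0,0,0],0,0.9],
    [[0,0,0],0,0.9],
    [[0,0,-0.05],0,0.9],
    [[0,0,-0.05],0,0.9],
    [[0,0,-0.06],0,0.9],
    [[0,0,-0.05],0.157,0.9],
    [[0,0,0],0.157,0.9],
    [[0,0,0],0.157,0.9],
    [[0,0,0],0.157,0.9],
    [[0,0,0],0.157,0.9],
    [[0,0.04,0],0,0.9],
    [[0,0.06,0],0,0.9],
    [[0,0.06,0],0,0.9]
  ]
}}

```text
time: 36.65
tool_pos: [0.5281, 0.2505, 0.2714]
tool_rot: [-3.142, -0.001, 0.001]
contact_force: [-0.4, -0.5, -0.5]
opening: 0.0824
grip_force: 0.0
```

Request:
{"method": "carry_out", "body": {
  "commands": [
    [[0,0.06,0],0,0.9],
    [[0,0.06,0],0,0.9],
    [[-0.01,0.06,0],0,0.9],
    [[-0.01,0.06,0],0,0.9],
    [[-0.01,0.06,0],0,0.9],
    [[-0.01,0.06,0],0,0.9],
    [[-0.01,0.06,0],0,0.9],
    [[-0.01,0.06,0],0,0.9],
    [[-0.01,0.06,0],0,0.9],
    [[-0.01,0.04,0],0,0.9],
    [[0,0,0],0,0.9],
    [[0,0,0],0,0.9]
  ]
}}

```text
time: 38.15
tool_pos: [0.4486, -0.3276, 0.2713]
tool_rot: [-3.141, -0.0, 0.0]
contact_force: [1.0, 0.7, -0.7]
opening: 0.0825
grip_force: 0.0
```

```bash
python3 - <<'E'
from h import *
s=robot.observe();print(s["tool_pos"],s["tool_rot"],s["opening"])
w=shot("wrist"); t=shot("top"); b=shot("side")
for n,p in(("s",b),("t",t),("wrist",w)):
  for k,z in (("fresh_1_mid",.021),("roll_1_mid",.03),("tray_floor",.05),("carton",0)):
    for d in robot.tip_of(p,k)[:7]: print(n,k,round(d["p"],2),np.round(d["at"]),onz(p,d["at"],z).round(3))
save(w,"w7.png")
im=np.hstack([cv2.resize(w["pixels"],(400,300)),cv2.resize(t["pixels"],(400,300))])
cv2.imwrite("pics/m7.png",im[:,:,::-1])
E
```

```text
[ 0.44860566 -0.3276348   0.27131502] [-3.14137467e+00 -3.12209813e-04  1.88213345e-04] 0.08250233083508166
s fresh_1_mid 0.94 [408. 178.] [ 0.454 -0.424  0.021]
s fresh_1_mid 0.66 [389. 205.] [ 0.462 -0.282  0.021]
s roll_1_mid 0.78 [229. 404.] [0.524 0.419 0.03 ]
s tray_floor 0.85 [282. 273.] [0.588 0.092 0.05 ]
s carton 0.85 [379. 191.] [ 0.518 -0.358  0.   ]
t roll_1_mid 0.69 [138. 244.] [0.525 0.402 0.03 ]
t roll_1_mid 0.57 [372. 119.] [ 0.825 -0.122  0.03 ]
t tray_floor 0.62 [270. 222.] [0.58  0.104 0.05 ]
t carton 0.58 [474. 258.] [ 0.511 -0.362  0.   ]
wrist fresh_1_mid 0.96 [399. 212.] [ 0.451 -0.424  0.021]
wrist carton 0.68 [341. 159.] [ 0.511 -0.355  0.   ]
```

View pics/m7.png

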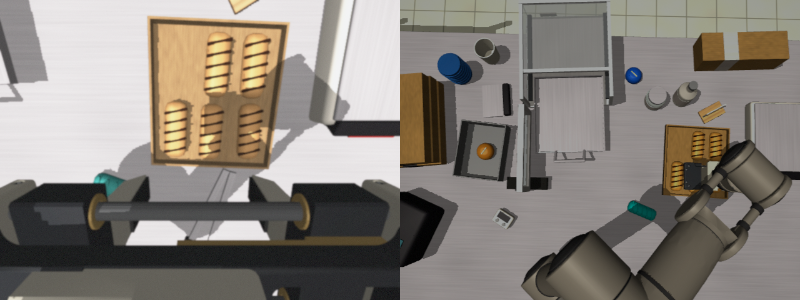

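The wrist view shows five doughnuts at half-scale pixels (176,129), (211,131), (251,132), (219,63) and (256,62). The top view shows the roll in the tub at (485,152) and the tray empty.

```bash
python3 - <<'E'
from h import *
w=shot("wrist"); f=1.6
for n,px in {"A":(176,129),"B":(211,131),"C":(251,132),"D":(219,63),"E":(256,62)}.items(): print(n,onz(w,(px[0]*f,px[1]*f),.025).round(3))
for n,px in {"Atop":(178,100),"Abot":(175,158),"Ctop":(255,104),"Cbot":(248,158),"Dtop":(220,32),"Dbot":(217,94)}.items(): print(n,onz(w,(px[0]*f,px[1]*f),.02).round(3))
for n,px in {"fl":(150,17),"fr":(287,23),"nl":(153,163),"nr":(268,167)}.items(): print(n,onz(w,(px[0]*f,px[1]*f),.03).round(3))
hsv=cv2.cvtColor(w["pixels"],cv2.COLOR_RGB2HSV)
for c in[(281,206),(300,190),(250,100),(401,211),(309,120)]: print(c,hsv[c[1],c[0]])
m=cv2.inRange(hsv,(10,60,215),(30,255,255)); cv2.imwrite("pics/mask.png",m)
n,l,st,ce=cv2.connectedComponentsWithStats(cv2.morphologyEx(m,cv2.MORPH_CLOSE,np.ones((11,5))))
for i in range(1,n):
    if st[i,4]>600: print(st[i],ce[i].round(),onz(w,ce[i],.025).round(3))
E
```

```text
A [ 0.458 -0.285  0.025]
B [ 0.454 -0.351  0.025]
C [ 0.452 -0.427  0.025]
D [ 0.573 -0.363  0.025]
E [ 0.574 -0.426  0.025]
Atop [ 0.511 -0.29   0.02 ]
Abot [ 0.399 -0.281  0.02 ]
Ctop [ 0.503 -0.432  0.02 ]
Cbot [ 0.399 -0.426  0.02 ]
Dtop [ 0.622 -0.363  0.02 ]
Dbot [ 0.521 -0.361  0.02 ]
fl [ 0.641 -0.249  0.03 ]
fr [ 0.632 -0.471  0.03 ]
nl [ 0.392 -0.238  0.03 ]
nr [ 0.383 -0.464  0.03 ]
(281, 206) [ 24  94 239]
(300, 190) [ 16 105 126]
(250, 100) [ 16 102 133]
(401, 211) [ 19 113 206]
(309, 120) [ 17 109 218]
[  235    25   228   229 24942] [327. 118.] [ 0.555 -0.338  0.025]
```

Request:
{"method": "carry_out", "body": {
  "commands": [
    [[0.004,-0.02,0.03],0.05,0.56],
    [[0.002,-0.023,0.03],0,0.56],
    [[0,0,0.03],0,0.56],
    [[0,0,0.03],0,0.56],
    [[0,0,0],0,0.56],
    [[0,0,0],0,0.56]
  ]
}}

```text
time: 39.7
tool_pos: [0.4562, -0.2858, 0.1521]
tool_rot: [3.141, -0.001, -0.05]
contact_force: [-0.3, -0.2, -0.9]
opening: 0.0513
grip_force: 0.0
```

```bash
python3 - <<'E'
from h import *
s=robot.observe();print(s["tool_pos"],s["tool_rot"],s["opening"])
w=shot("wrist")
for d in robot.tip_of(w,"fresh_1_mid")[:7]: print(round(d["p"],2),np.round(d["at"]),onz(w,d["at"],.021).round(3))
save(w,"w8.png")
for z in(.01,.03):print(proj(w,[s["tool_pos"][0],s["tool_pos"][1],z]))
E
```

```text
[ 0.45621628 -0.285847    0.15213647] [ 3.14060868e+00 -1.23914603e-03 -4.98820716e-02] 0.051341253372322065
0.81 [478. 238.] [ 0.452 -0.421  0.021]
[np.float64(318.3479940760618), np.float64(237.08174584791396)]
[np.float64(318.39176522293076), np.float64(243.3753489436197)]
```

View pics/w8.png

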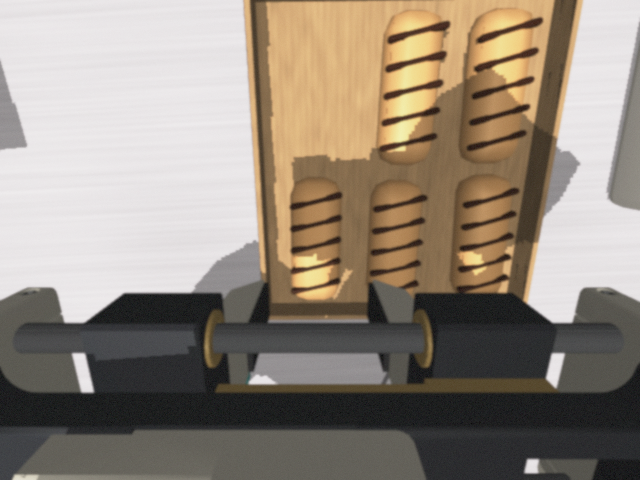

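The wrist view shows doughnut A at (317,239), B at (397,240), C at (487,238), D at (414,88) and E at (503,87). B has room on both sides, so I take it first.

```bash
python3 - <<'E'
from h import *
s=robot.observe(); w=shot("wrist"); c,sn=np.cos(s["tool_rot"][2]),np.sin(s["tool_rot"][2])
for n,px in {"A":(317,239),"B":(397,240),"C":(487,238),"D":(414,88),"E":(503,87),"wallL":(268,240)}.items():
    X=onz(w,px,.021); d=X-s["tool_pos"]; print(n,X.round(4),"tool",np.round([c*d[0]+sn*d[1],sn*d[0]-c*d[1]],4))
E
```

```text
A [ 0.4577 -0.285   0.021 ] tool [ 0.0013 -0.0011]
B [ 0.4534 -0.3531  0.021 ] tool [0.0004 0.0672]
C [ 0.4513 -0.4298  0.021 ] tool [0.0021 0.1439]
D [ 0.5718 -0.3639  0.021 ] tool [0.1192 0.0721]
E [ 0.5692 -0.4308  0.021 ] tool [0.1199 0.139 ]
wallL [ 0.4589 -0.2431  0.021 ] tool [ 0.0004 -0.0429]
```

Request:
{"method": "carry_out", "body": {
  "commands": [
    [[0,0.034,0],0,0.56],
    [[0,0.034,0],0,0.56],
    [[0,0,0.03],0,0.56],
    [[0,0,0.04],0,0.56],
    [[0,0,0.03],0,0.56],
    [[0,0,0.012],0,0.56],
    [[0,0,0.008],0,0.56],
    [[0,0,0],0,0.56]
  ]
}}

```text
time: 40.85
tool_pos: [0.4527, -0.3536, 0.0317]
tool_rot: [3.141, -0.001, -0.05]
contact_force: [-0.2, 0.4, 0.3]
opening: 0.0512
grip_force: 0.0
```

Request:
{"method": "carry_out", "body": {
  "commands": [
    [[0,0,0],0,0],
    [[0,0,0],0,0],
    [[0,0,0],0,0],
    [[0,0,-0.02],0,0],
    [[0,0,-0.04],0,0],
    [[0,0,-0.05],0,0],
    [[0,0,-0.05],-0.1,0],
    [[0,0,0],0,0]
  ],
  "newtons": 25
}}

```text
time: 41.85
tool_pos: [0.4538, -0.3548, 0.1955]
tool_rot: [3.135, -0.006, 0.051]
contact_force: [0.0, -0.5, -1.4]
opening: 0.0415
grip_force: 25.0
```

Request:
{"method": "carry_out", "body": {
  "commands": [
    [[0.018,-0.047,0],0,0],
    [[0.018,-0.047,0],0,0],
    [[0.018,-0.047,0],0,0],
    [[0.018,-0.047,0],0,0],
    [[0.018,-0.047,0],0,0],
    [[0.018,-0.047,0],0,0],
    [[0.018,-0.047,0],0,0],
    [[0.018,-0.047,0],0,0],
    [[0.018,-0.047,0],0,0],
    [[0.018,-0.047,0],0,0],
    [[0,0,0],0,0],
    [[0,0,0],0,0]
  ]
}}

```text
time: 43.35
tool_pos: [0.6077, 0.1248, 0.1897]
tool_rot: [3.141, 0.003, 0.05]
contact_force: [-1.4, -0.2, -1.1]
opening: 0.0417
grip_force: 25.0
```

Request:
{"method": "carry_out", "body": {
  "commands": [
    [[0,0,0.04],0,0],
    [[0,0,0.04],0,0],
    [[0,0,0.02],0,0],
    [[0,0,0.008],0,0],
    [[0,0,0.003],0,0],
    [[0,0,0],0,0],
    [[0,0,0],0,0]
  ]
}}

```text
time: 44.22
tool_pos: [0.609, 0.1252, 0.081]
tool_rot: [3.142, -0.002, 0.05]
contact_force: [-1.0, -0.3, -1.5]
opening: 0.0421
grip_force: 25.0
```

Request:
{"method": "carry_out", "body": {
  "commands": [
    [[0,0,0.0015],0,0],
    [[0,0,0],0,0.3],
    [[0,0,0],0,0.56],
    [[0,0,0],0,0.56],
    [[0,0,-0.03],0,0.56],
    [[0,0,-0.04],0,0],
    [[0,0.05,0],0,0],
    [[0,0.002,0],0,0],
    [[0,0,0.04],0,0],
    [[0,0,0.028],0,0],
    [[0,0,0],0,0]
  ]
}}

```text
time: 45.6
tool_pos: [0.6093, 0.0737, 0.0782]
tool_rot: [-3.141, 0.006, 0.05]
contact_force: [-0.5, 0.8, -0.1]
opening: 0.0009
grip_force: 0.0
```

Request:
{"method": "carry_out", "body": {
  "commands": [
    [[0,-0.01,0],0,0],
    [[0,-0.01,0],0,0],
    [[0,-0.01,0],0,0],
    [[0,-0.01,0],0,0],
    [[0,-0.01,0],0,0],
    [[0,-0.007,0],0,0],
    [[0,0,0],0,0]
  ]
}}

```text
time: 46.48
tool_pos: [0.6081, 0.1308, 0.0804]
tool_rot: [-3.141, 0.0, 0.051]
contact_force: [-0.3, -0.2, -0.2]
opening: 0.0003
grip_force: 0.0
```

Request:
{"method": "carry_out", "body": {
  "commands": [
    [[0,0.02,0],0,0],
    [[0,0,-0.05],0,0.56],
    [[-0.03,0.02,-0.06],0,0.56],
    [[-0.03,0.02,-0.06],0,0.56],
    [[0,0,0],0,0.56],
    [[0,0,0],0,0.56]
  ]
}}

```text
time: 47.22
tool_pos: [0.5574, 0.0707, 0.2375]
tool_rot: [3.141, 0.0, 0.049]
contact_force: [-0.8, 0.5, -0.2]
opening: 0.0459
grip_force: 0.0
```

```bash
cat > f.py <<'E'
from h import *
s=robot.observe();print(s["tool_pos"],s["tool_rot"][2],s["opening"])
w=shot("wrist");t=shot("top");b=shot("side")
for n,p in(("wrist",w),("top",t),("side",b)):
  for k,zs in (("fresh_1_mid",(.021,.067)),("tray_floor",(.05,)),("tray_handle",(.092,)),("roll_1_mid",(.03,))):
    for d in robot.tip_of(p,k)[:6]:
        if d["p"]>.3: print(n,k,round(d["p"],2),np.round(d["at"]),[onz(p,d["at"],z)[:2].round(3).tolist() for z in zs])
E
python3 f.py
```

```text
[0.55735719 0.07065301 0.23747232] 0.04879647642018048 0.04590914743243455
wrist tray_floor 0.77 [284. 197.] [[0.584, 0.106]]
wrist tray_floor 0.35 [51. 41.] [[0.711, 0.313]]
wrist tray_handle 0.68 [287. 294.] [[0.5, 0.098]]
wrist roll_1_mid 0.72 [50. 40.] [[0.717, 0.328]]
wrist roll_1_mid 0.57 [  7. 228.] [[0.533, 0.406]]
top fresh_1_mid 0.72 [498. 282.] [[0.456, -0.412], [0.455, -0.398]]
top tray_handle 0.79 [274. 253.] [[0.507, 0.091]]
top roll_1_mid 0.81 [372. 121.] [[0.821, -0.122]]
top roll_1_mid 0.56 [136. 243.] [[0.526, 0.407]]
side fresh_1_mid 0.6 [409. 179.] [[0.451, -0.422], [0.435, -0.358]]
side tray_floor 0.72 [278. 274.] [[0.594, 0.099]]
side tray_floor 0.45 [363. 183.] [[0.55, -0.309]]
side tray_handle 0.7 [317. 275.] [[0.493, 0.101]]
side roll_1_mid 0.92 [228. 406.] [[0.525, 0.422]]
```

```bash
cat > blobs.py <<'E'
from h import *
def blobs(w,z,box,smin=70,hmin=8):
    hsv=cv2.cvtColor(w["pixels"],cv2.COLOR_RGB2HSV)
    m=cv2.inRange(hsv,(hmin,smin,60),(32,255,255)); M=np.zeros_like(m); x0,y0,x1,y1=box; M[y0:y1,x0:x1]=m[y0:y1,x0:x1]
    M=cv2.morphologyEx(M,cv2.MORPH_CLOSE,np.ones((9,9)))
    n,l,st,ce=cv2.connectedComponentsWithStats(M)
    for i in range(1,n):
        if st[i,4]>500:
            r=cv2.minAreaRect(np.argwhere(l==i)[:,::-1].astype(np.float32)); 
            print(st[i],onz(w,r[0],z)[:2].round(3),"corners",[onz(w,c,z)[:2].round(3).tolist() for c in cv2.boxPoints(r)])
E
python3 - <<'E'
from blobs import *
w=shot("wrist"); blobs(w,.067,(120,0,460,290)); save(w,"w9.png")
E
```

```text
[ 185  115   56  117 5163] [0.606 0.172] corners [[0.654, 0.196], [0.659, 0.152], [0.553, 0.147], [0.547, 0.195]]
```

The doughnut is at (0.606, 0.172) on the tray. Going back to the carton.

Request:
{"method": "carry_out", "body": {
  "commands": [
    [[-0.005,0.047,0],0,0.56],
    [[-0.005,0.047,0],0,0.56],
    [[-0.005,0.047,0],0,0.56],
    [[-0.005,0.047,0],0,0.56],
    [[-0.005,0.047,0],0,0.56],
    [[-0.005,0.047,0],0,0.56],
    [[-0.005,0.047,0],0,0.56],
    [[-0.006,0.047,0],0,0.56],
    [[-0.007,0.05,0],0,0.56],
    [[0,0,0.04],0.1,0.56],
    [[0,0,0],0,0.56],
    [[0,0,0],0,0.56]
  ]
}}

```text
time: 49.52
tool_pos: [0.5315, -0.3557, 0.199]
tool_rot: [3.141, -0.001, -0.047]
contact_force: [0.5, -0.2, 1.0]
opening: 0.0516
grip_force: 0.0
```

```bash
python3 - <<'E'
from h import *
s=robot.observe();print(s["tool_pos"],s["tool_rot"],s["opening"])
w=shot("wrist"); save(w,"w10.png")
for d in robot.tip_of(w,"fresh_1_mid")[:7]: print(round(d["p"],2),np.round(d["at"]),onz(w,d["at"],.021).round(3))
E
```

```text
[ 0.53154589 -0.35573702  0.19896083] [ 3.14093311e+00 -9.96179131e-04 -4.71563865e-02] 0.05162028204023863
0.97 [382. 299.] [ 0.451 -0.419  0.021]
```

View pics/w10.png

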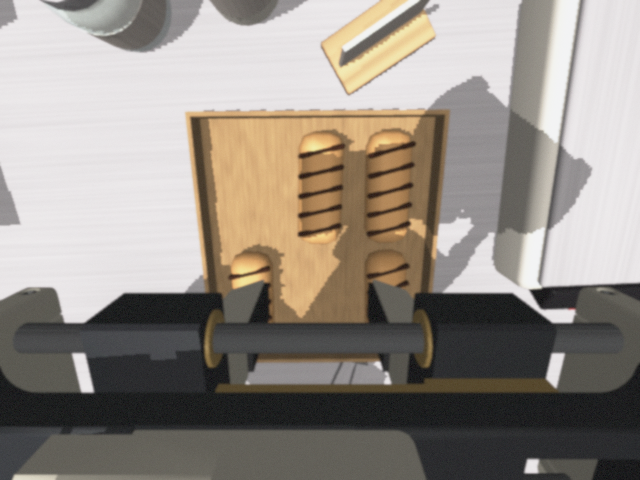

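The wrist view shows D at (321,187) with its left side free, and E at (390,187). A and C are in the near row.

```bash
python3 - <<'E'
from h import *
s=robot.observe(); w=shot("wrist"); c,sn=np.cos(s["tool_rot"][2]),np.sin(s["tool_rot"][2])
for n,px in {"D":(321.5,187),"E":(390,187),"Aatrow":(251,265),"wallA":(207,265),"AL":(231,265)}.items():
    X=onz(w,px,.021); d=X-s["tool_pos"]; print(n,X.round(4),"tool",np.round([c*d[0]+sn*d[1],sn*d[0]-c*d[1]],4))
E
```

```text
D [ 0.5717 -0.3609  0.021 ] tool [0.04   0.0032]
E [ 0.5686 -0.4265  0.021 ] tool [0.04   0.0688]
Aatrow [ 0.496  -0.2853  0.021 ] tool [-0.0392 -0.0687]
wallA [ 0.4981 -0.2403  0.021 ] tool [-0.0392 -0.1138]
AL [ 0.497  -0.2649  0.021 ] tool [-0.0392 -0.0892]
```

Request:
{"method": "carry_out", "body": {
  "commands": [
    [[0.02,0.001,0.03],0,0.55],
    [[0.02,0,0.03],0,0.55],
    [[0,0,0.04],0,0.55],
    [[0,0,0.03],0,0.55],
    [[0,0,0],0,0.55],
    [[0,0,0.02],0,0.55],
    [[0,0,0.017],0,0.55],
    [[0,0,0],0,0.55]
  ]
}}

```text
time: 50.68
tool_pos: [0.5701, -0.3584, 0.0292]
tool_rot: [-3.14, 0.002, -0.05]
contact_force: [0.8, 0.9, -0.2]
opening: 0.0507
grip_force: 0.0
```

Request:
{"method": "carry_out", "body": {
  "commands": [
    [[0,0,0],0,0],
    [[0,0,0],0,0],
    [[0,0,0],0,0],
    [[0,0,-0.02],0,0],
    [[0,0,-0.04],0,0],
    [[0,0,-0.05],0,0],
    [[0,0,-0.05],-0.1,0],
    [[0,0,0],0,0]
  ],
  "newtons": 25
}}

```text
time: 51.68
tool_pos: [0.5729, -0.3604, 0.198]
tool_rot: [3.134, -0.009, 0.051]
contact_force: [-0.5, 0.4, -0.7]
opening: 0.0415
grip_force: 24.9
```

Request:
{"method": "carry_out", "body": {
  "commands": [
    [[0.006,-0.046,0],0,0],
    [[0.006,-0.046,0],0,0],
    [[0.006,-0.046,0],0,0],
    [[0.006,-0.046,0],0,0],
    [[0.006,-0.046,0],0,0],
    [[0.006,-0.046,0],0,0],
    [[0.006,-0.046,0],0,0],
    [[0.006,-0.046,0],0,0],
    [[0.006,-0.046,0],0,0],
    [[0.006,-0.046,0],0,0],
    [[0,0,0],0,0],
    [[0,0,0],0,0]
  ]
}}

```text
time: 53.18
tool_pos: [0.6074, 0.1032, 0.1906]
tool_rot: [3.141, 0.001, 0.05]
contact_force: [-0.7, -0.4, -0.5]
opening: 0.042
grip_force: 24.9
```

Request:
{"method": "carry_out", "body": {
  "commands": [
    [[0,0.003,0.04],0,0],
    [[0,0,0.04],0,0],
    [[0,0,0.02],0,0],
    [[0,0,0.01],0,0],
    [[0,0,0.0035],0,0],
    [[0,0,0],0,0],
    [[0,0,0],0,0]
  ]
}}

```text
time: 54.05
tool_pos: [0.6083, 0.1004, 0.0781]
tool_rot: [3.142, -0.002, 0.05]
contact_force: [0.1, -0.4, 0.3]
opening: 0.0418
grip_force: 24.9
```

Release, rise, and return over A.

Request:
{"method": "carry_out", "body": {
  "commands": [
    [[0,0,0.0015],0,0],
    [[0,0,0],0,0.3],
    [[0,0,0],0,0.54],
    [[0,0,0],0,0.54],
    [[0,0,-0.03],0,0.54],
    [[0,0,-0.05],0,0.54],
    [[0,0,-0.05],0,0.54],
    [[-0.05,0.02,-0.03],0,0.54],
    [[0,0,0],0,0.54]
  ]
}}

```text
time: 55.18
tool_pos: [0.5576, 0.0773, 0.2386]
tool_rot: [3.141, -0.004, 0.05]
contact_force: [1.2, -0.4, 0.9]
opening: 0.0497
grip_force: 0.0
```

```bash
python3 - <<'E'
from blobs import *
s=robot.observe();print(s["tool_pos"],s["tool_rot"][2])
w=shot("wrist"); blobs(w,.067,(120,0,460,280)); save(w,"w11.png")
E
```

```text
[0.55764795 0.07726151 0.2386263 ] 0.049573917911124754
[ 191  116   55  116 5098] [0.606 0.173] corners [[0.654, 0.196], [0.659, 0.152], [0.554, 0.147], [0.548, 0.195]]
[ 273  117   46  116 4883] [0.609 0.101] corners [[0.658, 0.122], [0.66, 0.083], [0.555, 0.078], [0.553, 0.121]]
```

Request:
{"method": "carry_out", "body": {
  "commands": [
    [[-0.0148,0.0446,0],0,0.54],
    [[-0.0148,0.0446,0],0,0.54],
    [[-0.0148,0.0446,0],0,0.54],
    [[-0.0148,0.0446,0],0,0.54],
    [[-0.0148,0.0446,0],0,0.54],
    [[-0.0148,0.0446,0],0,0.54],
    [[-0.0148,0.0446,0],0,0.54],
    [[-0.0148,0.0446,0],0,0.54],
    [[0,0,0.04],0.1,0.54],
    [[0,0,0.04],0,0.54],
    [[0,0,0],0,0.54],
    [[0,0,0],0,0.54]
  ]
}}

```text
time: 56.72
tool_pos: [0.4595, -0.2847, 0.1564]
tool_rot: [3.141, -0.001, -0.049]
contact_force: [-0.3, -0.6, 1.0]
opening: 0.0496
grip_force: 0.0
```

```bash
python3 - <<'E'
from h import *
s=robot.observe();print(s["tool_pos"],s["tool_rot"][2],s["opening"])
w=shot("wrist"); save(w,"w12.png")
for d in robot.tip_of(w,"fresh_1_mid")[:7]: print(round(d["p"],2),np.round(d["at"]),onz(w,d["at"],.021).round(3))
print(proj(w,[.4577,-.285,.021]))
g=w["pixels"][235:246].astype(float).mean(0)
# column profile
print([(c,int(g[c:c+4,0].mean()),int(g[c:c+4].mean())) for c in range(240,400,4)])
E
```

```text
[ 0.45950949 -0.28473437  0.15643728] -0.04923869853828 0.04957613995128787
0.8 [479. 241.] [ 0.451 -0.423  0.021]
[np.float64(318.82095133922854), np.float64(241.0372385006877)]
[(240, 228, 226), (244, 228, 226), (248, 224, 222), (252, 221, 219), (256, 217, 215), (260, 216, 187), (264, 169, 134), (268, 96, 77), (272, 137, 109), (276, 143, 114), (280, 206, 164), (284, 218, 173), (288, 214, 170), (292, 150, 116), (296, 143, 107), (300, 156, 117), (304, 166, 124), (308, 173, 129), (312, 174, 130), (316, 174, 130), (320, 169, 127), (324, 158, 119), (328, 133, 100), (332, 110, 83), (336, 93, 69), (340, 107, 83), (344, 148, 118), (348, 142, 113), (352, 136, 108), (356, 132, 105), (360, 134, 107), (364, 133, 107), (368, 135, 108), (372, 136, 108), (376, 136, 109), (380, 140, 112), (384, 137, 109), (388, 133, 107), (392, 132, 105), (396, 132, 105)]
```

Request:
{"method": "carry_out", "body": {
  "commands": [
    [[-0.001,0.0013,0.03],0,0.54],
    [[0,0,0.04],0,0.54],
    [[0,0,0.02],0,0.54],
    [[0,0,0.01],0,0.54],
    [[0,0,0.005],0,0.54],
    [[0,0,0],0,0.54],
    [[0,0,0],0,0.54]
  ]
}}

```text
time: 57.7
tool_pos: [0.458, -0.2859, 0.0516]
tool_rot: [3.141, -0.001, -0.05]
contact_force: [-0.8, -1.4, -0.1]
opening: 0.0497
grip_force: 0.0
```

Request:
{"method": "carry_out", "body": {
  "commands": [
    [[0,0,0.006],0,0.54],
    [[0,0,0],0,0.54]
  ]
}}

```text
time: 57.95
tool_pos: [0.4573, -0.2854, 0.0444]
tool_rot: [-3.141, 0.001, -0.05]
contact_force: [-0.1, -0.7, 0.4]
opening: 0.0495
grip_force: 0.0
```

Request:
{"method": "carry_out", "body": {
  "commands": [
    [[0,0,0.006],0,0.54],
    [[0,0,0],0,0.54]
  ]
}}

```text
time: 58.2
tool_pos: [0.4573, -0.2854, 0.0381]
tool_rot: [-3.141, 0.001, -0.05]
contact_force: [-0.8, -0.1, 0.1]
opening: 0.0496
grip_force: 0.0
```

Request:
{"method": "carry_out", "body": {
  "commands": [
    [[0,0,0.008],0,0.54],
    [[0,0,0],0,0.54]
  ]
}}

```text
time: 58.45
tool_pos: [0.4571, -0.2853, 0.03]
tool_rot: [-3.141, 0.001, -0.05]
contact_force: [0.4, -0.0, -0.2]
opening: 0.0495
grip_force: 0.0
```

Request:
{"method": "carry_out", "body": {
  "commands": [
    [[0,0,0],0,0],
    [[0,0,0],0,0],
    [[0,0,0],0,0],
    [[0,0,-0.02],0,0],
    [[0,0,-0.04],0,0],
    [[0,0,-0.05],0,0],
    [[0,0,-0.05],-0.1,0],
    [[0,0,0],0,0]
  ],
  "newtons": 25
}}

```text
time: 59.45
tool_pos: [0.4592, -0.2869, 0.195]
tool_rot: [3.135, -0.007, 0.051]
contact_force: [-0.2, 0.1, -2.0]
opening: 0.0419
grip_force: 25.0
```

Request:
{"method": "carry_out", "body": {
  "commands": [
    [[0.021,-0.0387,0],0,0],
    [[0.021,-0.0387,0],0,0],
    [[0.021,-0.0387,0],0,0],
    [[0.021,-0.0387,0],0,0],
    [[0.021,-0.0387,0],0,0],
    [[0.021,-0.0387,0],0,0],
    [[0.021,-0.0387,0],0,0],
    [[0.021,-0.0387,0],0,0],
    [[0,0,0.04],0,0],
    [[0,0,0.03],0,0],
    [[0,0,0],0,0]
  ]
}}

```text
time: 60.82
tool_pos: [0.6075, 0.0323, 0.1171]
tool_rot: [-3.141, 0.008, 0.05]
contact_force: [0.6, 0.2, 0.2]
opening: 0.042
grip_force: 25.0
```

Request:
{"method": "carry_out", "body": {
  "commands": [
    [[0.003,0,0.02],0,0],
    [[0,0,0.012],0,0],
    [[0,0,0.005],0,0],
    [[0,0,0.0025],0,0],
    [[0,0,0],0,0],
    [[0,0,0],0,0.3],
    [[0,0,0],0,0.54],
    [[0,0,0],0,0.54]
  ]
}}

```text
time: 61.82
tool_pos: [0.6129, 0.0322, 0.0815]
tool_rot: [3.141, -0.0, 0.05]
contact_force: [-0.4, 0.0, 0.5]
opening: 0.0493
grip_force: 0.0
```

Request:
{"method": "carry_out", "body": {
  "commands": [
    [[0,0,-0.03],0,0.54],
    [[0,0,-0.05],0,0.54],
    [[0,0,-0.05],0,0.54],
    [[-0.05,-0.04,-0.03],0,0],
    [[-0.05,-0.03,0],0,0],
    [[-0.05,0,0],0,0],
    [[0,0,0],0,0],
    [[0,0,0],0,0]
  ]
}}

```text
time: 62.82
tool_pos: [0.4664, 0.0902, 0.2384]
tool_rot: [3.141, -0.002, 0.05]
contact_force: [0.8, -0.8, -0.1]
opening: 0.0046
grip_force: 0.0
```

```bash
python3 - <<'E'
from blobs import *
s=robot.observe();print(s["tool_pos"],s["tool_rot"][2],s["opening"])
w=shot("wrist"); blobs(w,.067,(120,0,460,280)); save(w,"w13.png")
for k,z in(("tray_handle",.092),("wedge_mid",.015),("tray_floor",.05)):
  for d in robot.tip_of(w,k)[:2]: print(k,round(d["p"],2),onz(w,d["at"],z).round(3))
E
```

```text
[0.46642498 0.09019682 0.23841735] 0.050209140889216464 0.004626559890639983
[ 201    0   59  133 6426] [0.605 0.172] corners [[0.652, 0.195], [0.656, 0.152], [0.554, 0.147], [0.549, 0.195]]
[ 288    0   51   77 3590] [0.63  0.103] corners [[0.656, 0.124], [0.658, 0.084], [0.602, 0.08], [0.6, 0.123]]
[ 369    0   59  132 6397] [0.613 0.031] corners [[0.56, 0.052], [0.661, 0.055], [0.661, 0.012], [0.559, 0.004]]
tray_handle 0.76 [0.505 0.095 0.092]
wedge_mid 0.98 [0.417 0.255 0.015]
tray_floor 0.7 [0.585 0.104 0.05 ]
```

The three doughnuts lie side by side at y 0.172, 0.101 and 0.031. Now I'll push the tray home on its handle.

Request:
{"method": "carry_out", "body": {
  "commands": [
    [[0,-0.005,0.05],0,0],
    [[0,0,0.05],0,0],
    [[0,0,0.05],0,0],
    [[0,0,0],0,0],
    [[0.01,0,0],0,0],
    [[0.012,0,0],0,0],
    [[0.015,0,0],0,0],
    [[0.02,0,0],0,0],
    [[0.02,0,0],0,0],
    [[0.02,0,0],0,0],
    [[0.02,0,0],0,0],
    [[0.02,0,0],0,0],
    [[0.02,0,0],0,0],
    [[0.02,0,0],0,0],
    [[0.015,0,0],0,0],
    [[0.015,0,0],0,0],
    [[0,0,0],0,0]
  ]
}}

```text
time: 65.15
tool_pos: [0.6738, 0.1056, 0.0893]
tool_rot: [3.141, -0.004, 0.05]
contact_force: [0.9, 0.2, -0.0]
opening: 0.0006
grip_force: 0.0
```

Request:
{"method": "carry_out", "body": {
  "commands": [
    [[0.01,0,0],0,0],
    [[0.01,0,0],0,0],
    [[0.006,0,0],0,0],
    [[0.004,0,0],0,0],
    [[0,0,0],0,0]
  ]
}}

```text
time: 65.78
tool_pos: [0.702, 0.1071, 0.0875]
tool_rot: [3.141, 0.0, 0.05]
contact_force: [-0.5, -0.5, 0.1]
opening: 0.0005
grip_force: 0.4
```

Request:
{"method": "carry_out", "body": {
  "commands": [
    [[0.003,0,0],0,0],
    [[0,0,0],0,0]
  ]
}}

```text
time: 66.03
tool_pos: [0.7022, 0.1071, 0.0875]
tool_rot: [3.141, 0.007, 0.051]
contact_force: [-12.3, -1.0, 5.6]
opening: 0.0006
grip_force: 6.2
```

The tray is at its stop. I'll retreat and verify.

Request:
{"method": "carry_out", "body": {
  "commands": [
    [[-0.006,0,0],0,0],
    [[-0.03,0,0],0,0],
    [[-0.03,0,-0.05],0,0],
    [[-0.02,0.04,-0.05],0,0],
    [[-0.05,0.05,-0.05],0,0],
    [[-0.05,0.05,0],0,0],
    [[-0.05,0.05,0],0,0],
    [[0,0.05,0],0,0],
    [[0,0.05,0],0,0],
    [[0,0,0],0,0],
    [[0,0,0],0,0]
  ]
}}

```text
time: 67.4
tool_pos: [0.5092, -0.1644, 0.2203]
tool_rot: [-3.141, -0.0, 0.05]
contact_force: [0.1, 0.6, 0.6]
opening: 0.0003
grip_force: 0.0
```

```bash
python3 f.py; python3 - <<'E'
from h import *
t=shot("top");b=shot("side")
im=np.hstack([t["pixels"][60:340,60:440],cv2.resize(b["pixels"][130:450,20:440],(368,280))])
cv2.imwrite("pics/fin.png",im[:,:,::-1])
E
```

```text
[ 0.50916776 -0.1644035   0.22032215] 0.049587063648058205 0.0002843145975033789
wrist fresh_1_mid 0.78 [545. 285.] [[0.451, -0.42], [0.469, -0.384]]
top fresh_1_mid 0.98 [499. 286.] [[0.447, -0.415], [0.446, -0.4]]
top tray_floor 0.73 [270. 124.] [[0.802, 0.111]]
top tray_handle 0.85 [270. 155.] [[0.72, 0.105]]
top roll_1_mid 0.8 [137. 243.] [[0.526, 0.405]]
top roll_1_mid 0.62 [372. 120.] [[0.822, -0.121]]
side fresh_1_mid 0.77 [411. 178.] [[0.447, -0.425], [0.431, -0.361]]
side tray_floor 0.96 [200. 250.] [[0.804, 0.107]]
side tray_handle 0.57 [227. 253.] [[0.709, 0.124]]
side roll_1_mid 0.77 [228. 402.] [[0.529, 0.415]]
```

View pics/fin.png

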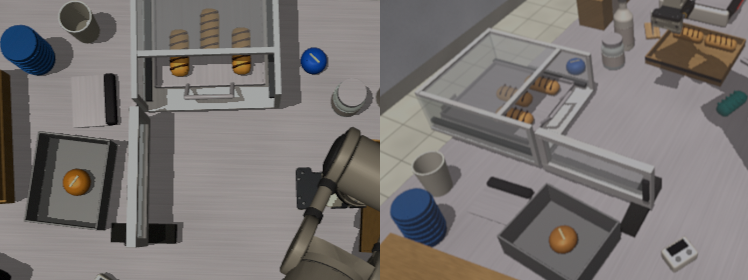

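The final view shows the door jammed open, the roll in the tub and the tray home. But the middle doughnut has been knocked about 45 mm back from its neighbours, at left-half pixel (209,30). I'll pull the tray out again and line it up.

Request:
{"method": "carry_out", "body": {
  "commands": [
    [[0.04,-0.044,0],0,0],
    [[0.04,-0.044,0],0,0],
    [[0.04,-0.044,0],0,0],
    [[0.04,-0.044,0],0,0],
    [[0.04,-0.044,0],0,0],
    [[0.04,-0.043,0],0,0],
    [[0,0,0],0,0],
    [[0,0,0],0,0]
  ]
}}

```text
time: 69.25
tool_pos: [0.7354, 0.1098, 0.2196]
tool_rot: [3.141, 0.001, 0.05]
contact_force: [-0.8, 0.1, 0.5]
opening: 0.0003
grip_force: 0.0
```

Request:
{"method": "carry_out", "body": {
  "commands": [
    [[0.001,0,0.05],0,0],
    [[0,0,0.05],0,0],
    [[0,0,0.03],0,0],
    [[0,0,0],0,0],
    [[-0.01,0,0],0,0],
    [[-0.015,0,0],0,0],
    [[-0.02,0,0],0,0],
    [[-0.02,0,0],0,0],
    [[-0.02,0,0],0,0],
    [[-0.02,0,0],0,0],
    [[-0.02,0,0],0,0],
    [[-0.02,0,0],0,0],
    [[-0.02,0,0],0,0],
    [[-0.02,0,0],0,0],
    [[-0.02,0,0],0,0],
    [[-0.01,0,0],0,0],
    [[-0.003,0,0],0,0],
    [[0,0,0],0,0],
    [[0,0,0],0,0]
  ]
}}

```text
time: 71.62
tool_pos: [0.5195, 0.0992, 0.0904]
tool_rot: [3.142, -0.001, 0.05]
contact_force: [1.5, 0.3, 0.9]
opening: -0.0
grip_force: 0.6
```

Request:
{"method": "carry_out", "body": {
  "commands": [
    [[0.004,0,0],0,0],
    [[0,0,-0.05],0,0],
    [[0,0,-0.05],0,0],
    [[0.03,0.01,-0.05],0,0],
    [[0.03,0,0],0,0],
    [[0,0,0],0,0],
    [[0,0,0],0,0]
  ]
}}

```text
time: 72.5
tool_pos: [0.5825, 0.0925, 0.2392]
tool_rot: [-3.142, 0.003, 0.05]
contact_force: [-0.0, -0.1, -0.0]
opening: 0.0005
grip_force: 0.0
```

```bash
python3 - <<'E'
from blobs import *
s=robot.observe();print(s["tool_pos"],s["tool_rot"][2])
w=shot("wrist"); blobs(w,.067,(120,0,460,280),60)
t=shot("top"); blobs(t,.067,(200,60,345,270),60)
for k,z in(("tray_handle",.092),("wedge_mid",.015)):
  for d in robot.tip_of(w,k)[:2]: print(k,round(d["p"],2),onz(w,d["at"],z).round(3))
E
```

```text
[0.5824991  0.09249705 0.23923598] 0.05043877520058393
[ 286   84   48  122 5307] [0.66  0.105] corners [[0.709, 0.127], [0.711, 0.087], [0.606, 0.08], [0.604, 0.125]]
[ 360  139   52  113 4779] [0.618 0.033] corners [[0.564, 0.057], [0.67, 0.055], [0.668, 0.012], [0.561, 0.01]]
[ 210  140   52  112 4815] [0.61  0.172] corners [[0.658, 0.196], [0.662, 0.153], [0.558, 0.146], [0.552, 0.193]]
```

Request:
{"method": "carry_out", "body": {
  "commands": [
    [[0.05,-0.003,0],0,0],
    [[0.05,-0.002,0],0,0],
    [[0.053,-0.002,0],0,0],
    [[0,0,0],0,0],
    [[0,0,0.05],0,0],
    [[0,0,0.05],0,0],
    [[0,0,0.04],0,0],
    [[0,0,0.016],0,0],
    [[0,0,0],0,0]
  ]
}}

```text
time: 73.82
tool_pos: [0.7352, 0.1071, 0.0845]
tool_rot: [3.142, 0.001, 0.05]
contact_force: [0.6, 0.3, 0.1]
opening: 0.0004
grip_force: 0.0
```

Request:
{"method": "carry_out", "body": {
  "commands": [
    [[0,0,0.005],0,0],
    [[-0.01,0,0],0,0],
    [[-0.01,0,0],0,0],
    [[-0.01,0,0],0,0],
    [[-0.01,0,0],0,0],
    [[-0.01,0,0],0,0],
    [[-0.008,0,0],0,0],
    [[0,0,0],0,0],
    [[0.01,0,0],0,0],
    [[0,0,-0.05],0,0],
    [[0,0,-0.05],0,0],
    [[-0.05,0,-0.05],0,0],
    [[-0.05,0,0],0,0],
    [[0,0,0],0,0],
    [[0,0,0],0,0]
  ]
}}

```text
time: 75.7
tool_pos: [0.5952, 0.0999, 0.2241]
tool_rot: [3.141, -0.002, 0.05]
contact_force: [0.3, -0.3, 0.7]
opening: 0.0002
grip_force: 0.0
```

```bash
python3 - <<'E'
from blobs import *
s=robot.observe();print(s["tool_pos"],s["tool_rot"][2])
w=shot("wrist"); blobs(w,.067,(120,0,460,280),60)
for k,z in(("tray_handle",.092),):
  for d in robot.tip_of(w,k)[:2]: print(k,round(d["p"],2),onz(w,d["at"],z).round(3))
E
```

```text
[0.59517393 0.09994724 0.22407285] 0.05019362668749716
[ 295  153   47  116 5000] [0.616 0.101] corners [[0.666, 0.124], [0.668, 0.084], [0.562, 0.077], [0.56, 0.121]]
[ 369  155   52  115 5079] [0.618 0.032] corners [[0.563, 0.052], [0.669, 0.056], [0.669, 0.015], [0.563, 0.006]]
[ 214  156   53  115 5109] [0.61  0.172] corners [[0.658, 0.195], [0.663, 0.152], [0.557, 0.147], [0.552, 0.194]]
```

All three are now lined up (x 0.616, 0.618, 0.610). Pushing home again.

Request:
{"method": "carry_out", "body": {
  "commands": [
    [[-0.05,0,0],0,0],
    [[-0.05,0,0],0,0],
    [[-0.03,-0.002,0],0,0],
    [[0,0,0],0,0],
    [[0,0,0.05],0,0],
    [[0,0,0.05],0,0],
    [[0,0,0.035],0,0],
    [[0,0,0],0,0],
    [[0.01,0,0],0,0],
    [[0.01,0,0],0,0],
    [[0.015,0,0],0,0],
    [[0.015,0,0],0,0],
    [[0.015,0,0],0,0],
    [[0.015,0,0],0,0],
    [[0.015,0,0],0,0],
    [[0.015,0,0],0,0],
    [[0.015,0,0],0,0]
  ]
}}

```text
time: 77.92
tool_pos: [0.59, 0.1019, 0.09]
tool_rot: [-3.141, -0.001, 0.05]
contact_force: [-2.1, 0.4, 1.5]
opening: -0.0
grip_force: 1.1
```

Request:
{"method": "carry_out", "body": {
  "commands": [
    [[0.015,0,0],0,0],
    [[0.015,0,0],0,0],
    [[0.015,0,0],0,0],
    [[0.015,0,0],0,0],
    [[0.015,0,0],0,0],
    [[0.01,0,0],0,0],
    [[0.01,0,0],0,0],
    [[0,0,0],0,0]
  ]
}}

```text
time: 78.92
tool_pos: [0.6846, 0.1063, 0.0888]
tool_rot: [3.141, -0.002, 0.05]
contact_force: [1.3, -0.3, -0.7]
opening: 0.0004
grip_force: 0.0
```

Request:
{"method": "carry_out", "body": {
  "commands": [
    [[0.008,0,0],0,0],
    [[0.006,0,0],0,0],
    [[0.004,0,0],0,0],
    [[0.002,0,0],0,0],
    [[0,0,0],0,0]
  ]
}}

```text
time: 79.55
tool_pos: [0.7021, 0.1074, 0.0885]
tool_rot: [3.141, 0.004, 0.05]
contact_force: [-8.3, -0.4, 4.5]
opening: 0.0003
grip_force: 4.0
```

Request:
{"method": "carry_out", "body": {
  "commands": [
    [[-0.006,0,0],0,0],
    [[-0.03,0,0],0,0],
    [[-0.03,0,-0.05],0,0],
    [[-0.02,0.04,-0.05],0,0],
    [[-0.05,0.05,-0.05],0,0],
    [[-0.05,0.05,0],0,0],
    [[-0.05,0.05,0],0,0],
    [[0,0.05,0],0,0],
    [[0,0.05,0],0,0],
    [[0,0,0],0,0],
    [[0,0,0],0,0]
  ]
}}

```text
time: 80.92
tool_pos: [0.5079, -0.1642, 0.2212]
tool_rot: [-3.141, -0.0, 0.05]
contact_force: [0.2, -0.2, -0.3]
opening: 0.0005
grip_force: 0.0
```

```bash
python3 - <<'E'
from blobs import *
t=shot("top");blobs(t,.067,(200,60,345,170),60); save(t,"end.png")
for k,z in(("tray_handle",.092),("wedge_mid",.015),("roll_1_mid",.03)):
  for d in robot.tip_of(t,k)[:2]: print(k,round(d["p"],2),onz(t,d["at"],z).round(3))
E
```

```text
[261  88  20  47 694] [0.827 0.11 ] corners [[0.879, 0.133], [0.88, 0.09], [0.775, 0.087], [0.774, 0.13]]
[292  88  19  47 748] [0.828 0.042] corners [[0.881, 0.063], [0.882, 0.023], [0.776, 0.02], [0.775, 0.06]]
[230  90  20  47 766] [0.82  0.179] corners [[0.873, 0.202], [0.874, 0.16], [0.768, 0.156], [0.767, 0.198]]
tray_handle 0.68 [0.716 0.105 0.092]
tray_handle 0.51 [ 0.714 -0.285  0.092]
wedge_mid 0.77 [0.417 0.263 0.015]
roll_1_mid 0.88 [ 0.82  -0.121  0.03 ]
roll_1_mid 0.75 [0.527 0.406 0.03 ]
```

All in place, with the tray home, so I'm handing in.

```bash
python3 -c "
from cell import robot
print(robot.hand_in())"
```

```text
the job is handed in; nothing more can be done
None
```

The job is handed in, with no verdict reported: the door is wedged open, the one old roll is in the grey tub, three doughnuts lie side by side on the tray, and the tray is pushed home (I pulled it out once more to realign a knocked doughnut).

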